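# Load a fresh cell into the microscope's power pack and clip it in

## Robot

A 7-joint arm with a two-finger parallel gripper is mounted at the origin on a cart in front of the work surface, level with it; the furniture and walls round the work are solid. World frame = base frame: x ahead of the robot, y to its left, z up, the work surface at z = 0. Lengths are in mm, angles in rad, forces in N, time in s.
With the tool pointing down it reaches from about 425 to 875 mm from the base axis. Payload 4.7 kg.
Tool frame: the origin (TCP) lies at the centre of the arm's flange, where the gripper is bolted on; the fingertips stand 173 mm ahead of it and the grasp point (between the pads) lies 155 mm ahead of it; y points along the fingers, z is the direction in which the jaws open and shut, and the axes are right-handed (so a half turn about y gives the same grasp; the last joint's range is limited). The gripper opens to 85 mm and grips with 20 to 120 N. Pads are 22 mm wide; open, the fingers measure 114 mm over their backs; the gripper's body (76 mm by 85 mm) begins 54 mm behind the grasp point. The pads swing forward as they close: fully open they stand 13 mm farther back than shut.
Start: joints at [-1.119, 0.321, -0.07, 1.45, 0.023, 1.371, -0.057], TCP at [275.582, 588.695, 404.749] pointing down, gripper open.
Joint ranges: [-2.86, 2.86], [-0.3, 2.09], [-1.38, 1.24], [0.06, 2.45], [-1.56, 4.7], [0.09, 2.05], [-2.69, 2.69]. Speed limits (rad/s): [2.57, 2.57, 3.14, 3.14, 3.14, 3.14, 3.14].

## Interface

Orientations are given as a unit quaternion [w, x, y, z].
In Python, from workcell import arm gives the robot as it stands.
- The arm moves only by the tool play_rows, never from a script. Its argument "deltas" is a list that holds one entry, the list of rows, each a list of 6 numbers: the shift along the tool's x, y, z in mm, then the turn, a rotation vector about the tool's x, y, z in rad. A call has 1 to 10 rows; each row is the pose to reach, as a shift and turn from the pose commanded when the call began, along the tool's axes at that moment; what a row does not reach only later rows make up. A row lasts 1/8 s, in which the tool goes at most 62.5 mm and 10.7 degrees, less where a joint would pass 70% of its speed; a pose out of reach is approached as far as the arm can. A call with a gripper value outside its range is refused whole. "gripper" is the opening in per cent of the stroke, from 0 (shut) to 100 (fully open), set as the call begins (left out, the last holds). The fingers move at their own pace and stop on an object; "squeeze" is the grip in N (left out, the last holds). Time passes only in rows, so rows that repeat a pose let the fingers close. It gives the time, the measured TCP pose, the force and the opening at its end, in the units of the state.
- arm.read_state(): the state, without advancing time (a new reading comes with each control period).
- arm.read_camera(name): name is "scene" or "side" or "wrist"; returns (picture, depth): 480x640x3 uint8, red, green, blue; 480x640 float32, mm along the optical axis (not along the pixel's ray), 0 where there is no reading.
- arm.calibration(name): a dict with "K" (3x3 intrinsics, pixels), "view" (4x4, takes a point from world to camera coordinates). Camera axes: x right, y up, looking along -z (the intrinsics and any distortion apply to the point x, -y, -z); pixel columns grow to the right and rows downward; lengths in mm; the calibration is good to about 2 mm. A picture is of the moment at which its call begins: read the wrist's pose just before it. calibration takes no time and is no camera call; for the wrist camera it gives the pose at the moment of the call.
- arm.job_done(): hands the job in, once; it reports no verdict.
Trained networks look in the newest picture that a camera, given by its name, has taken for a name from the list of things; names that differ only in an ending like _2 or _b are one class to them, and where a whole thing is asked for, a point or a joint stands for the part that bears it (a point fixed in the world has none). Each returns a list of dicts, best first, with "conf" (0 to 1); they miss things now and then, are a little off and sometimes report something else, mostly with a low value. They report only what shows in the picture. A call takes as long as a camera call.
- arm.search_frame(name, camera): "position" ([row, column] as shares, 0 to 1, of the picture: columns of its width, rows of its height, amid what is visible of it).
- arm.masks_of(name, camera): "mask" (480x640 bool, what is visible of it) and "position" ([row, column] as shares, 0 to 1, of the picture: columns of its width, rows of its height, amid what is visible of it).
- arm.spot_point(name, camera): "position" ([row, column] as shares, 0 to 1, of the picture: columns of its width, rows of its height: a listed point, or the origin of a listed thing).
The state is a dict: "clock": time; "qpos": joint angles; "joint_velocities": joint speeds; "effort": joint torques, N m; "position": TCP position; "orientation": TCP orientation; "contact_force": force on the tool from outside, world axes, zero at the start; "torque": the same for the moment, N m; "finger_gap": finger opening in mm.
Only numpy, scipy, OpenCV 4.12 (cv2) and the standard library are available. Lean on these libraries where they do the work, as an engineer would, in place of code of your own. Each camera call takes 0.05 s, during which the arm holds its last target.

## Task

Take the charged blue cell from the white charging dock and load it into the black bay of the sloping grey power pack: flat end against the coil spring first, then the white end rolled down until it sits home under the retaining lip. Then push the orange clip straight down over the white-banded half of the cell and the steel saddle beneath it until both arms snap under the saddle, and leave it there, with the cup and the tape roll undisturbed.

Things in the scene. Friction and masses are not known exactly. Their poses are not given: they have to be found in the camera images.
- cell_mid (a point): Middle of the loose round cell (26 mm diameter, 70 mm long, 95 g; blue sleeve, white band at the + end). Its x axis runs along the cell to the + end. At the start it lies level, 42 mm above the bench, across two narrow saddles of the dock that hold it 22 to 34 mm either side of its middle; between them its sides are free down to the dock's base, 14 mm above the bench.
- cell_plus (a point): Tip of the cell's + end: a steel button of 10 mm diameter and 2 mm height on the white-banded end, 35 mm from the cell's middle. The other (-) end is flat.
- bay: The pack's fixed black cell bay. Origin: middle of a seated cell; x along it, up the 16 deg slope, away from the spring; y across; z off the face. Half-round steel saddles at x -38 to -28 and 10 to 28 mm (rolled edges 31 mm apart over all, at z -1.5); between them the sides are free down to the foot plate at z -21. End wall face at x 35; lip over x 30 to 35, z 15 to 18 mm, level with the wall's top.
- spring (a joint): Travel in m of the 16 mm steel plate on the bay's coil spring: 0 free (plate at bay x -31 mm), 0.004 with a seated cell, at most 0.014. It pushes to bay +x with 2 N plus 0.5 N per mm. Its housing stands behind it from x -46.5 to -60 mm, up to z 12 mm. To pass the lip a level cell must press it 0.009 or more; released, the spring slides the cell home under the lip.
- clip_tab (a point): Centre of the thumb tab (14 x 12 x 20 mm in x, y, z; pinch it across y) on the loose orange clip. 26 mm below it is the axis of the round it clips over. Two sprung arms, 14 mm wide in x, 37 mm over all in y, reach 40 mm below it; the clip stands on their flared toes on the bench. Its flat bridge, under the tab, rests on the cell when home. Snapping the arms over the rolled saddle edges takes 5 to 15 N.
- cup_white: White screw-cap sample cup, 48 mm wide, 60 mm tall, standing near the work; origin at the centre of its underside. Not to be disturbed.
- tape: Roll of brown tape lying flat, 90 mm wide, 48 mm tall; origin at the centre of its underside. Not to be disturbed.

How it is judged:
By the outcome, as a careful person would: the job done as asked, in the order asked, and still so for the second after the job is handed in, with the robot touching nothing.
It also fails if it takes over 46 s, if anything falls off the work surface, if the arm or the gripper's body presses on something with over 40 N, if the wrist force passes 120 N, or if a joint passes its speed limit or range.

## Working session

There is one attempt and no reset: what is moved stays moved. The work goes in short steps, Python scripts to look and compute and a tool call to move; the robot and the scene stay as the last step left them, time stands still between calls to the robot, and variables do not carry over. Pictures are saved under pics/ and viewed, and the job is handed in when it is done.

Besides the shell and the picture viewer there is one more tool, called after "Call:" as name(argument=value, ...), one argument or row to a line, values as JSON. play_rows: Moves the arm, as the interface text tells. Its arguments: {"type":"object","properties":{"deltas":{"type":"array"},"gripper":{"type":"number"},"squeeze":{"type":"number"}},"required":["deltas"]}

```bash
ls; mkdir -p pics; cat > h.py <<'E'
import numpy as np, cv2
from workcell import arm
def snap(c,fn):
    p,d=arm.read_camera(c); cv2.imwrite(f'pics/{fn}.png',p[:,:,::-1]); np.save(f'pics/{fn}_d.npy',d); return p,d
def cloud(c,d,cal=None):
    cal=cal or arm.calibration(c); K=np.array(cal['K']);V=np.array(cal['view'])
    v,u=np.mgrid[0:480,0:640]; x=(u-K[0,2])/K[0,0]*d; y=(v-K[1,2])/K[1,1]*d
    P=np.stack([x,-y,-d,np.ones_like(d)],-1); return (P@np.linalg.inv(V).T)[...,:3]
E
python3 - <<'E'
from h import *
s=arm.read_state(); print(s['position'],s['orientation'],s['clock'],s['finger_gap'])
for c in ['scene','side','wrist']:
    p,d=snap(c,c+'0'); k=arm.calibration(c); print(c,{a:(np.round(b,2).tolist() if not isinstance(b,str) else b) for a,b in k.items()})
E
```

```text
pics
[275.49698534 588.5027034  403.60731668] [-0.68956234  0.69090748 -0.1536679   0.15341715] 0.0 85.22731417342612
scene {'K': [[440.0, 0.0, 315.98], [0.0, 440.0, 239.62], [0.0, 0.0, 1.0]], 'view': [[-0.92, 0.4, -0.01, 543.18], [-0.21, -0.47, 0.86, -44.7], [0.34, 0.79, 0.51, -885.99], [0.0, 0.0, 0.0, 1.0]]}
side {'K': [[438.14, 0.0, 318.45], [0.0, 438.14, 236.01], [0.0, 0.0, 1.0]], 'view': [[-0.82, 0.57, 0.01, 520.61], [-0.46, -0.67, 0.59, 46.03], [0.34, 0.48, 0.81, -969.12], [0.0, 0.0, 0.0, 1.0]]}
wrist {'K': [[374.31, 0.0, 320.07], [0.0, 374.31, 236.96], [0.0, 0.0, 1.0]], 'view': [[0.42, 0.91, -0.0, -648.98], [-0.88, 0.41, -0.26, 33.91], [-0.23, 0.11, 0.97, -378.78], [0.0, 0.0, 0.0, 1.0]]}
```

View pics/scene0.png

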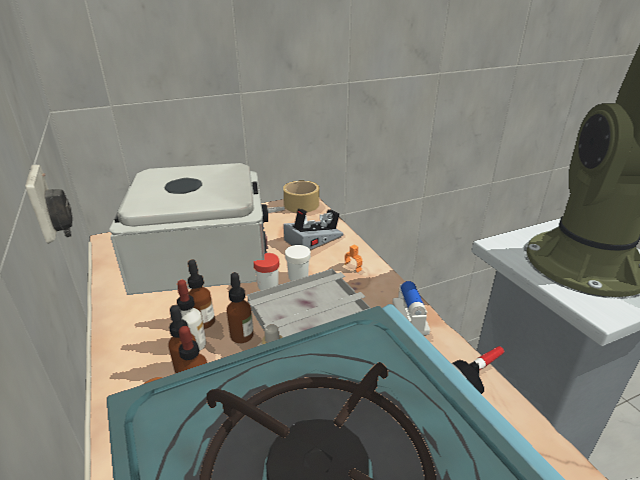

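View pics/side0.png

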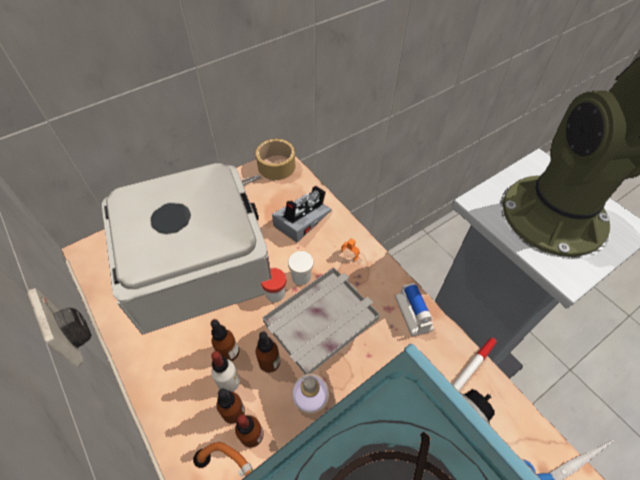

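View pics/wrist0.png

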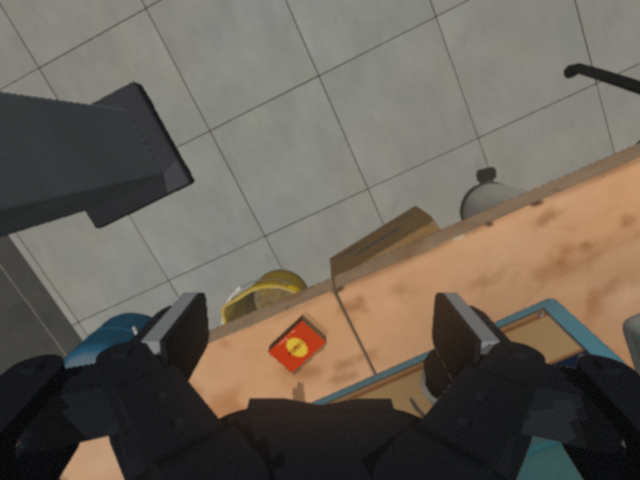

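The scene view shows the pack at about (315,228), the clip at (353,258), the dock and cell at (413,300), the cup at (298,262) and the tape at (300,195). In the wrist view none of these show. Next I'll localize them.

```bash
python3 - <<'E'
from h import *
for c in ['scene','side']:
    d=np.load(f'pics/{c}0_d.npy'); P=cloud(c,d)
    for n in ['cell_mid','bay','clip_tab','cup_white','tape']:
        r=arm.masks_of(n,c)
        for q in r[:2]:
            m=q['mask']&(d>0); X=P[m]
            if len(X): print(c,n,round(q['conf'],2),m.sum(),'pos',np.round(np.array(q['position'])*[480,640]),'med',np.median(X,0).round(),'lo',np.percentile(X,3,axis=0).round(),'hi',np.percentile(X,97,axis=0).round())
    for n in ['cell_mid','cell_plus','bay','clip_tab','spring']:
        r=arm.spot_point(n,c)
        for q in r[:1]:
            uv=np.array(q['position'])*[480,640]; i,j=uv.astype(int); print(c,n,round(q['conf'],2),uv.round(1),P[i,j].round(1))
print(arm.read_state()['clock'])
E
```

```text
scene cell_mid 0.85 580 pos [300. 412.] med [426.   8.  51.] lo [404. -32.  17.] hi [442.  35.  55.]
scene bay 0.82 675 pos [225. 315.] med [ 457. -305.   43.] lo [ 408. -331.   21.] hi [ 508. -286.   79.]
scene bay 0.31 266 pos [259. 353.] med [ 438. -170.   27.] lo [ 419. -210.   -1.] hi [ 448. -155.   50.]
scene clip_tab 0.59 1057 pos [195. 301.] med [ 431. -453.   31.] lo [ 390. -517.    1.] hi [ 472. -431.   48.]
scene cup_white 0.74 734 pos [264. 298.] med [ 555. -173.   50.] lo [ 531. -205.    9.] hi [ 571. -164.   61.]
scene tape 0.82 1022 pos [197. 302.] med [ 431. -452.   31.] lo [ 390. -516.    2.] hi [ 472. -430.   48.]
scene cell_mid 0.76 [300.2 411. ] [432.2  12.6  52.5]
scene cell_plus 0.75 [314.9 416.9] [435.2  33.1  40.5]
scene bay 0.58 [218.6 313.4] [ 428.6 -394.2    1.1]
scene clip_tab 0.71 [252.7 353.3] [ 440.8 -168.7   39.7]Traceback (most recent call last):
  File "<stdin>", line 10, in <module>
ValueError: it knows: bay, cell_mid, cell_plus, clip_tab, cup_white, tape
```

```bash
python3 - <<'E'
from h import *
c='side'
if 1:
    d=np.load(f'pics/{c}0_d.npy'); P=cloud(c,d)
    for n in ['cell_mid','bay','clip_tab','cup_white','tape']:
        r=arm.masks_of(n,c)
        for q in r[:2]:
            m=q['mask']&(d>0); X=P[m]
            if len(X): print(c,n,round(q['conf'],2),m.sum(),'pos',np.round(np.array(q['position'])*[480,640]),'med',np.median(X,0).round(),'lo',np.percentile(X,3,axis=0).round(),'hi',np.percentile(X,97,axis=0).round())
    for n in ['cell_mid','cell_plus','bay','clip_tab']:
        r=arm.spot_point(n,c)
        for q in r[:1]:
            uv=np.array(q['position'])*[480,640]; i,j=uv.astype(int); print(c,n,round(q['conf'],2),uv.round(1),P[i,j].round(1))
print(arm.read_state()['clock'])
a=cv2.imread('pics/scene0.png')[190:350,270:450]; b=cv2.imread('pics/side0.png')[170:340,260:440]
a=cv2.resize(a,None,fx=2.2,fy=2.2,interpolation=cv2.INTER_CUBIC); b=cv2.resize(b,None,fx=2.2,fy=2.2,interpolation=cv2.INTER_CUBIC)
h=max(a.shape[0],b.shape[0]); o=np.zeros((h,a.shape[1]+b.shape[1],3),np.uint8); o[:a.shape[0],:a.shape[1]]=a;o[:b.shape[0],a.shape[1]:]=b
cv2.imwrite('pics/z0.png',o)
# tool frame
from scipy.spatial.transform import Rotation as R
s=arm.read_state(); q=s['orientation']; M=R.from_quat(np.r_[q[1:],q[0]]).as_matrix(); print(M.round(3)); print(s['qpos'])
V=np.array(arm.calibration('wrist')['view']); Ci=np.linalg.inv(V); print('cam in tool', (M.T@(Ci[:3,3]-s['position'])).round(1), (M.T@Ci[:3,:3]).round(3))
E
```

```text
side cell_mid 0.7 567 pos [302. 416.] med [423.   3.  51.] lo [403. -31.  37.] hi [438.  33.  55.]
side bay 0.64 758 pos [204. 306.] med [ 449. -306.   41.] lo [ 406. -332.   19.] hi [ 506. -287.   79.]
side clip_tab 0.69 695 pos [265. 298.] med [ 552. -179.   58.] lo [ 528. -207.    0.] hi [ 569. -165.   61.]
side clip_tab 0.5 173 pos [249. 350.] med [ 437. -169.   30.] lo [ 425. -189.    3.] hi [ 444. -156.   50.]
side cup_white 0.67 667 pos [267. 302.] med [ 552. -178.   58.] lo [ 529. -205.    5.] hi [ 569. -165.   61.]
side tape 0.97 1264 pos [156. 272.] med [ 428. -472.   29.] lo [ 387. -516.   -0.] hi [ 469. -431.   48.]
side tape 0.16 563 pos [301. 415.] med [422.   1.  51.] lo [401. -32.  33.] hi [438.  33.  55.]
side cell_mid 0.59 [302.  415.4] [423.3  -2.7  50.1]
side cell_plus 0.88 [324.1 423. ] [430.9  30.6  26.3]
side bay 0.58 [200.7 299.7] [ 448.8 -341.3   22. ]
side clip_tab 0.51 [244.4 349.8] [ 440.5 -174.1   43.7]
1.05
[[ 0.906  0.     0.424]
 [-0.424  0.     0.906]
 [ 0.    -1.     0.   ]]
[-1.11889617  0.32097937 -0.07008648  1.4505483   0.02261997  1.3707977
 -0.05690763]
cam in tool [-65.1  29.5  -0.6] [[-0.    -0.966 -0.258]
 [-0.001  0.258 -0.966]
 [ 1.     0.    -0.001]]
```

View pics/z0.png

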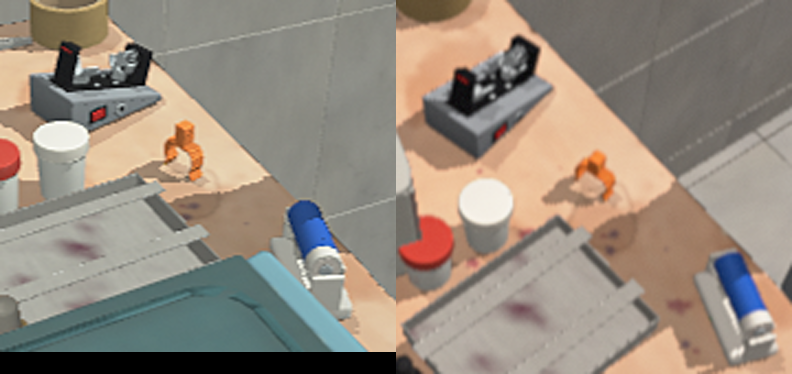

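Call:
play_rows(
  deltas=[
    [[40,0,-44.5,0,-0.034,0],[80,0,-89,0,-0.068,0],[120,0,-133.5,0,-0.1,0],[160,0,-178,0,-0.136,0],[200,0,-222.5,0,-0.17,0],[240,0,-267,0,-0.2,0],[280,0,-311.5,0,-0.24,0],[320,0,-356,0,-0.27,0],[360,0,-400.5,0,-0.3,0],[400,0,-445,0,-0.34,0]],
  ],
)

```text
clock: 2.3
position: [449.4, 14.1, 405.2]
orientation: [0.707, -0.706, 0.034, -0.035]
contact_force: [0.7, 0.5, 0.4]
finger_gap: 85.3
```

Call:
play_rows(
  deltas=[
    [[22,2,-53,0,-0.033,0],[44,4,-105,0,-0.066,0],[66,4,-158,0,-0.097,0],[66,4,-158,0,-0.097,0]],
  ],
)

```text
clock: 2.8
position: [499.2, -152.5, 401.1]
orientation: [-0.706, 0.708, -0.003, 0.003]
contact_force: [-0.4, 1.2, 0.1]
finger_gap: 85.3
```

```bash
python3 - <<'E'
from h import *
s=arm.read_state(); print(s['position'].round(1),s['orientation'].round(4),s['clock'],np.round(s['qpos'],4).tolist())
cal=arm.calibration('wrist')
p,d=snap('wrist','wrist1'); P=cloud('wrist',d,cal); np.save('pics/wrist1_P.npy',P)
for n in ['cell_mid','bay','clip_tab','cup_white','tape']:
    for q in arm.masks_of(n,'wrist')[:2]:
        m=q['mask']&(d>0); X=P[m]
        if len(X): print(n,round(q['conf'],2),m.sum(),'pos',np.round(np.array(q['position'])*[480,640]),'med',np.median(X,0).round(),'lo',np.percentile(X,3,axis=0).round(),'hi',np.percentile(X,97,axis=0).round())
for n in ['cell_mid','cell_plus','bay','clip_tab']:
    for q in arm.spot_point(n,'wrist')[:1]:
        uv=np.array(q['position'])*[480,640]; i,j=uv.astype(int); print(n,round(q['conf'],2),uv.round(1),P[i,j].round(1))
E
```

```text
[ 499.2 -152.5  401.1] [-0.7061  0.7081 -0.0031  0.0035] 2.8 [-0.4305, 0.0422, 0.7001, 1.794, -0.0253, 1.3142, 1.8371]
cell_mid 0.73 2858 pos [114. 503.] med [419.  -4.  54.] lo [401. -34.  43.] hi [437.  28.  57.]
bay 0.9 5668 pos [161. 143.] med [ 453. -308.   42.] lo [ 406. -332.   23.] hi [ 503. -287.   81.]
clip_tab 0.72 661 pos [140. 294.] med [ 436. -173.   32.] lo [ 427. -191.   25.] hi [ 444. -158.   52.]
cup_white 0.65 2396 pos [266. 283.] med [ 543. -186.   61.] lo [ 525. -206.   19.] hi [ 566. -167.   63.]
tape 0.6 1897 pos [137.  12.] med [ 432. -434.   15.] lo [ 397. -453.    2.] hi [ 463. -431.   33.]
cell_mid 0.67 [117.3 504.8] [420.   -4.9  55. ]
cell_plus 0.9 [129.5 541.2] [429.6  25.8  55.7]
bay 0.62 [175.1 134.6] [ 465.7 -321.1   31.9]
clip_tab 0.97 [140.8 293. ] [ 436.4 -176.5   51. ]
```

View pics/wrist1.png

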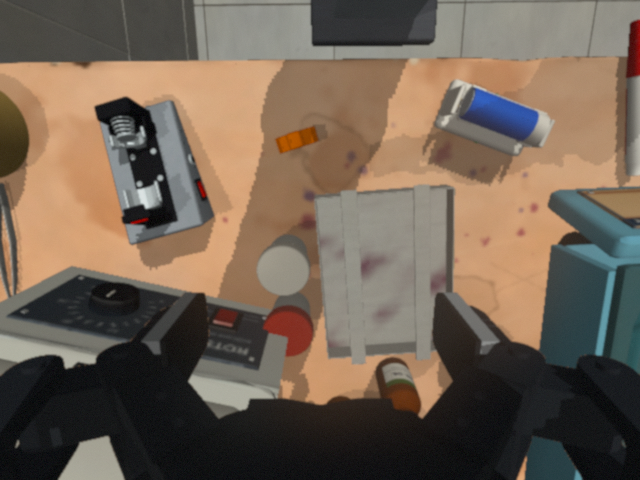

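The wrist picture shows the pack at upper left: its spring is at (125,120), near the robot, and its lip end is at (140,215). The clip is at (297,138), and the cell is at (505,115) with its white + end on the right at (541,130). The cup is at (285,265). I'll fit the geometry from these.

```bash
python3 - <<'E'
from h import *
from scipy.optimize import least_squares
P=np.load('pics/wrist1_P.npy'); d=np.load('pics/wrist1_d.npy')
arm.read_camera('wrist')
q=arm.masks_of('cell_mid','wrist')[0]; m=q['mask']; m=cv2.erode(m.astype(np.uint8),np.ones((3,3)))>0
X=P[m&(d>0)]; X=X[X[:,2]>44]
def f(p):
    c=np.array([p[0],0,p[2]]); c[1]=-3
    a=np.array([np.sin(p[1])*np.cos(p[3]),np.cos(p[1])*np.cos(p[3]),np.sin(p[3])]); w=X-c; w=w-np.outer(w@a,a); return np.linalg.norm(w,axis=1)-13
r=least_squares(f,[419,.3,42,0],loss='soft_l1'); print('cell x@y=-3,yaw,z,pitch',r.x, np.std(r.fun))
a=np.array([np.sin(r.x[1]),np.cos(r.x[1])]); t=(X[:,:2]-[r.x[0],-3])@a; print('extent along axis',np.percentile(t,[0,1,2,50,98,99,100]).round(1))
q=arm.masks_of('clip_tab','wrist')[0]; m=q['mask']; X=P[m&(d>0)]
print('clip z hist',np.histogram(X[:,2],bins=[0,10,20,30,35,40,45,50,55]))
for lo,hi in [(46,56),(20,46)]:
    Y=X[(X[:,2]>lo)&(X[:,2]<hi)]
    if len(Y)>5: print(lo,Y.mean(0).round(1),cv2.minAreaRect(Y[:,:2].astype(np.float32)))
# crops
im=cv2.imread('pics/wrist1.png'); a=cv2.resize(im[80:260,70:230],None,fx=3.2,fy=3.2,interpolation=cv2.INTER_CUBIC)
cv2.imwrite('pics/z1.png',a)
E
```

```text
cell x@y=-3,yaw,z,pitch [4.17600809e+02 3.42919201e-01 4.28723805e+01 8.19707842e-03] 1.3980387977876858
extent along axis [-39.2 -31.4 -31.1  -2.5  29.   30.   31.7]
clip z hist (array([171,   0,  52, 212,   4,   4,  63, 160]), array([ 0, 10, 20, 30, 35, 40, 45, 50, 55]))
46 [ 435.  -174.4   50.4] ((434.9777526855469, -174.54833984375), (11.719341278076172, 13.12796688079834), 17.494590759277344)
20 [ 435.5 -177.1   31. ] ((435.54986572265625, -176.818115234375), (11.82118034362793, 32.070377349853516), 16.83725357055664)
```

View pics/z1.png

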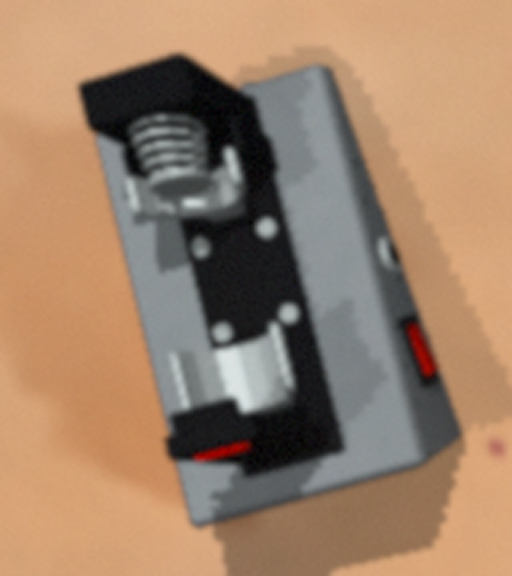

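Call:
play_rows(
  deltas=[
    [[0,28,-56,0,0,0],[0,56,-112,0,0,0],[-3,80,-165,0,0,0],[-3,80,-165,0,0,0]],
  ],
)

```text
clock: 3.95
position: [493.6, -317.0, 318.6]
orientation: [-0.706, 0.708, -0.005, 0.001]
contact_force: [-0.5, 0.5, 0.6]
finger_gap: 85.3
```

```bash
python3 - <<'E'
from h import *
s=arm.read_state(); print(s['position'].round(1),s['orientation'].round(4),s['clock'],np.round(s['qpos'],4).tolist(),np.abs(s['joint_velocities']).max())
cal=arm.calibration('wrist')
p,d=snap('wrist','wrist2'); P=cloud('wrist',d,cal); np.save('pics/wrist2_P.npy',P)
for n in ['bay','cup_white','tape']:
    for q in arm.masks_of(n,'wrist')[:1]:
        m=q['mask']&(d>0); X=P[m]
        if n=='bay': np.save('pics/bay_m.npy',m)
        if len(X): print(n,round(q['conf'],2),m.sum(),'pos',np.round(np.array(q['position'])*[480,640]),'med',np.median(X,0).round(),'lo',np.percentile(X,3,axis=0).round(),'hi',np.percentile(X,97,axis=0).round())
for q in arm.spot_point('bay','wrist')[:1]:
        uv=np.array(q['position'])*[480,640]; i,j=uv.astype(int); print('bay',round(q['conf'],2),uv.round(1),P[i,j].round(1))
im=cv2.imread('pics/wrist2.png'); cv2.imwrite('pics/z2.png',cv2.resize(im[20:320,160:460],None,fx=2,fy=2,interpolation=cv2.INTER_CUBIC))
E
```

```text
[ 493.6 -317.   318.6] [-0.7062  0.7079 -0.0052  0.0013] 3.95 [-0.1577, 0.3123, 0.8137, 1.7465, -0.2374, 1.1899, 2.2832] 0.059765459568546765
cup_white 0.76 4376 pos [304. 507.] med [ 537. -191.   61.] lo [ 524. -208.    7.] hi [ 560. -168.   63.]
tape 0.78 14357 pos [134.  55.] med [ 423. -491.   37.] lo [ 385. -515.    4.] hi [ 464. -432.   49.]
bay 0.72 [194.8 335.4] [ 464.8 -307.5   32.6]
```

View pics/z2.png

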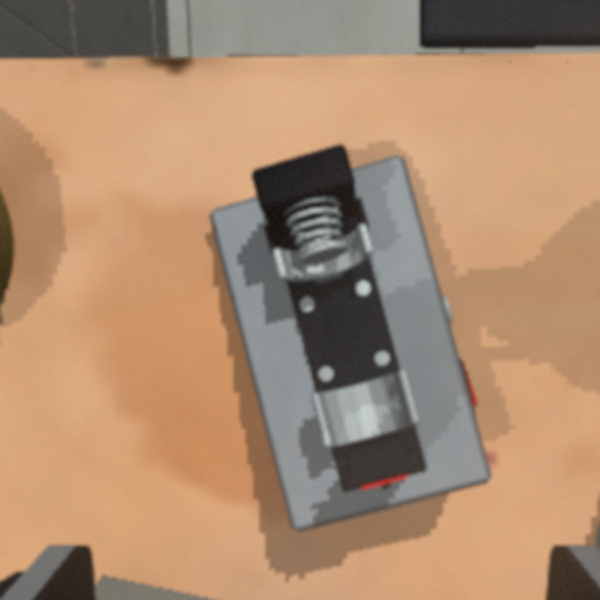

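The close view shows the whole bay. In the crop, the housing is at (300,175), the spring plate at (320,265), the upper saddle at (367,410) and the lip and wall at (383,465). I'll rectify it.

```bash
cat > bay.py <<'E'
from h import *
P=np.load('pics/wrist2_P.npy'); im=cv2.imread('pics/wrist2.png')
def poly(pts):
    m=np.zeros((480,640),np.uint8); cv2.fillPoly(m,[np.array([[160+x/2,20+y/2] for x,y in pts],np.int32)],1); return m>0
def plane(X):
    for _ in range(4):
        c=X.mean(0); n=np.linalg.svd(X-c)[2][2]; n*=np.sign(n[2]); r=(X-c)@n; X=X[np.abs(r)<max(1.,2*r.std())]
    return c,n,r.std()
E
python3 - <<'E'
from bay import *
from scipy.spatial import cKDTree
A=P[poly([(235,230),(262,330),(290,440),(300,500),(330,505),(318,450),(285,330),(262,235)])]; B=P[poly([(385,180),(400,180),(470,460),(440,470),(400,330)])]
cA,nA,sA=plane(A); cB,nB,sB=plane(B); c,n,s=plane(np.r_[A,B]); print(n,s,np.degrees(np.arccos(n[2])),np.degrees(np.arctan2(-n[1],-n[0])),nA,nB)
C=P[poly([(330,310),(345,310),(365,350),(350,352)])]; print('foot plate height over grey',((C-c)@n).mean(),((C-c)@n).std())
zoff=((C-c)@n).mean()
yaw=np.radians(15)
# bay frame guess: z=n, x = horizontal dir projected
hx=np.array([-n[0],-n[1],0]);hx/=np.linalg.norm(hx)
x=hx-(hx@n)*n; x/=np.linalg.norm(x); y=np.cross(n,x); print('x',x,'y',y)
O=np.array([452,-315,0.]); O=O-((O-c)@n)*n + (zoff+21)*n; print('O',O)
R=np.stack([x,y,n],1); np.savez('bay0.npz',R=R,O=O)
Q=(P-O)@R
# ortho map 0.25mm/px : x down, y right... 
def omap(zl,zh,fn,sc=4):
    m=(Q[...,2]>zl)&(Q[...,2]<zh)&(np.abs(Q[...,0])<80)&(np.abs(Q[...,1])<50)
    o=np.zeros((160*sc,100*sc,3),np.uint8)
    for q,k in zip(Q[m],im[m]):
        cv2.circle(o,(int((q[1]+50)*sc),int((q[0]+80)*sc)),2,k.tolist(),-1)
    return o
o=np.hstack([omap(-30,40,''),omap(-4,3,'')])
for k in range(0,160,10): cv2.putText(o,str(k-80),(0,k*4+4),0,.35,(0,255,255)); cv2.line(o,(0,k*4),(8,k*4),(0,255,255)); 
for k in range(0,200,10): cv2.line(o,(k*4,632),(k*4,639),(0,255,255)) 
cv2.imwrite('pics/om.png',cv2.resize(o,None,fx=.93,fy=.93))
E
```

```text
[-0.27070262 -0.07328232  0.95986968] 0.5559091948590213 16.286851413335345 15.147565960261167 [ 0.22828154 -0.96918898  0.09252169] [-0.24202786  0.96478592  0.103008  ]
foot plate height over grey 4.612823529492603 19.537477341207847
x [0.92651999 0.25081965 0.28044644] y [-0.26130594  0.96525603  0.        ]
O [ 438.43741773 -318.6715474    48.09082223]
```

View pics/om.png

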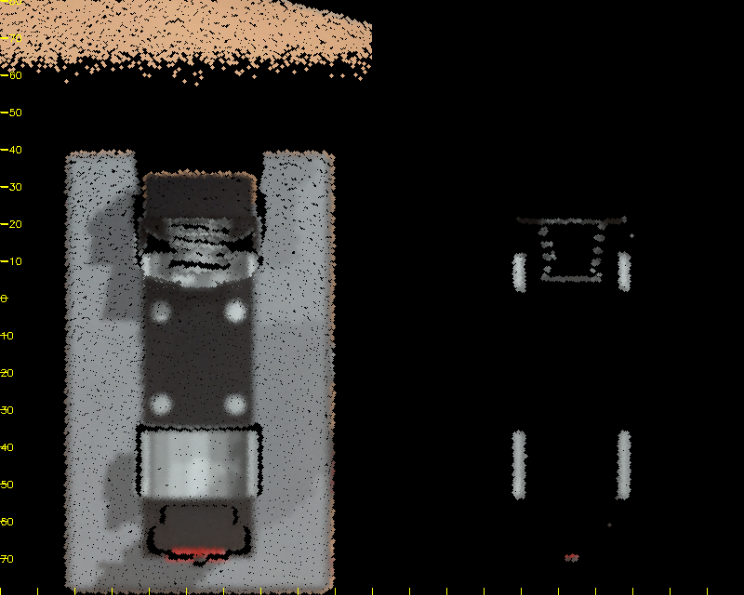

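```bash
python3 - <<'E'
from bay import *
Z=np.load('bay0.npz');R=Z['R'];O=Z['O'];Q=(P-O)@R
box=lambda xl,xh,yl,yh:Q[(Q[...,0]>xl)&(Q[...,0]<xh)&(Q[...,1]>yl)&(Q[...,1]<yh)]
pl=box(8,26,-4,12); print('plate z',np.percentile(pl[:,2],[5,50,95]))
for xl,xh in [(-14,0),(33,56)]:
  for yl,yh in [(-16,-8),(8,25)]:
    q=box(xl,xh,yl,yh); q=q[(q[:,2]>-3.5)&(q[:,2]<1)]; 
    print(xl,yl,len(q),'x',np.percentile(q[:,0],[0,2,98,100]).round(1),'y',np.percentile(q[:,1],[0,2,50,98,100]).round(1),'z',np.percentile(q[:,2],[2,50,98]).round(1), 'yslope',np.degrees(np.polyfit(q[:,0],q[:,1],1)[0]).round(2))
q=box(50,75,-12,20); q=q[q[:,2]>12]; print('lip x',np.percentile(q[:,0],[0,2,50,98,100]).round(1),'z',np.percentile(q[:,2],[2,50,98]),'y',np.percentile(q[:,1],[1,50,99]))
q=box(-36,-18,-12,20); q=q[q[:,2]>8]; print('hous x',np.percentile(q[:,0],[0,2,50,98,100]).round(1),'z',np.percentile(q[:,2],[2,50,98]),'y',np.percentile(q[:,1],[1,50,99]))
q=box(-12,2,-5,12); q=q[(q[:,2]>0)]; print('spring top',np.percentile(q[:,0],[50,98,100]),q[:,2].max())
E
```

```text
plate z [-23.56949868 -22.51356663 -21.37251198]
-14 -16 65 x [-11.6 -11.4  -2.   -1.9] y [-11.8 -11.8 -10.4  -9.2  -9.1] z [-3.  -1.5 -0.1] yslope 1.81
-14 8 90 x [-13.  -12.6  -2.3  -2.1] y [ 8.3  9.3 17.4 19.1 19.2] z [-3.2 -1.4  0. ] yslope 17.77
33 -16 122 x [36.2 36.7 53.4 53.9] y [-11.9 -11.9 -10.5  -9.1  -8.6] z [-3.4 -1.9 -0.1] yslope 0.32
33 8 124 x [36.2 36.5 53.3 53.8] y [16.  16.5 17.8 19.1 19.2] z [-3.2 -1.8 -0.1] yslope -0.34
lip x [56.2 57.  58.5 67.5 68.8] z [ 14.55870296 234.31801181 234.31801181] y [-7.01372003  4.31067466 14.31081478]
hous x [-34.2 -33.1 -26.4 -20.3 -19.1] z [ 8.6322198  10.73023242 12.26978026] y [-10.81812746   3.85903237  18.28596073]
spring top [-6.80273322 -4.67989707 -4.41415382] 7.889275842600572
```

```bash
python3 - <<'E'
from bay import *
Z=np.load('bay0.npz');R=Z['R'];O=Z['O'];Q=(P-O)@R
q=Q[(Q[...,0]>50)&(Q[...,0]<72)&(Q[...,1]>-12)&(Q[...,1]<20)&(Q[...,2]>10)&(Q[...,2]<25)]; print('lip z',np.percentile(q[:,2],[2,25,50,75,98]),'x',np.percentile(q[:,0],[1,50,99]),'y',np.percentile(q[:,1],[1,99]))
Ob=O+R@np.array([26,3.65,0]); print('bay origin',Ob); 
np.savez('bay.npz',R=R,O=Ob)
from scipy.spatial.transform import Rotation as Ro
from scipy.optimize import least_squares
import itertools
D=[([-1.119,0.321,-0.07,1.45,0.023,1.371,-0.057],[275.5,588.5,403.6],[-0.68956,0.69091,-0.15367,0.15342]),
([-0.4305,0.0422,0.7001,1.794,-0.0253,1.3142,1.8371],[499.2,-152.5,401.1],[-0.7061,0.7081,-0.0031,0.0035]),
([-0.1577,0.3123,0.8137,1.7465,-0.2374,1.1899,2.2832],[493.6,-317,318.6],[-0.7062,0.7079,-0.0052,0.0013])]
Rz=lambda a:Ro.from_euler('z',a).as_matrix();Ry=lambda a:Ro.from_euler('y',a).as_matrix()
def fk(q,p,s,o):
    T=Rz(s[0]*q[0]+o[0]); x=T@[0,0,p[0]]
    T=T@Ry(q[1]); T=T@Rz(s[1]*q[2]); x=x+T@[p[4],0,p[1]]
    T=T@Ry(q[3]); x=x+T@[-p[4]+0*p[5],0,0]; T=T@Rz(s[2]*q[4]); x=x+T@[0,0,p[2]]
    T=T@Ry(q[5]); x=x+T@[p[5],0,p[3]]; T=T@Rz(s[3]*q[6]+o[1]); return x,T
best=[]
for s in itertools.product([1,-1],repeat=4):
  for o0 in [0,np.pi/2,-np.pi/2,np.pi]:
    def f(p):
        r=[]
        for q,x,_ in D:
            r+=list(fk(q,p,s,[o0,0])[0]-np.array(x))
        return np.array(r+list(.02*p[4:]))
    r=least_squares(f,[300,400,400,100,0,0]); best.append((r.cost,s,o0,r.x.round(1)))
best.sort(key=lambda t:t[0])
for b in best[:6]: print(b)
E
```

```text
lip z [12.20122276 15.73255684 16.29724683 16.73473726 17.89202655] x [56.36787987 62.79966217 68.56925558] y [-7.77643134 15.02871451]
bay origin [ 461.57317091 -308.6270521    55.38242966]
(np.float64(464.09747885001553), (-1, -1, -1, 1), 0, array([5807.4,  461.7,  447.9, 5788.7,   42.7,  -19.4]))
(np.float64(464.09747885001553), (-1, -1, -1, -1), 0, array([5807.4,  461.7,  447.9, 5788.7,   42.7,  -19.4]))
(np.float64(639.4796438157045), (-1, -1, 1, 1), 0, array([117.1, 435.2, 513.6,  40. ,  21.6,  14.9]))
(np.float64(639.4796438157045), (-1, -1, 1, -1), 0, array([117.1, 435.2, 513.6,  40. ,  21.6,  14.9]))
(np.float64(1100.359493289969), (-1, -1, -1, 1), 3.141592653589793, array([-3351.6,  -516.1,   498.3, -4290. ,    93.8,  1085.9]))
(np.float64(1100.359493289969), (-1, -1, -1, -1), 3.141592653589793, array([-3351.6,  -516.1,   498.3, -4290. ,    93.8,  1085.9]))
```

```bash
cat >> h.py <<'E'
from scipy.spatial.transform import Rotation as Ro
def pose():
    s=arm.read_state(); q=s['orientation']; return np.array(s['position']),Ro.from_quat(np.r_[q[1:],q[0]]).as_matrix(),s
def delta(p,M):
    x,T,s=pose(); print('delta',(T.T@(np.array(p)-x)).round(1).tolist(),Ro.from_matrix(T.T@M).as_rotvec().round(4).tolist())
def down(yaw): # tool x at yaw (deg), tool y down
    y=np.radians(yaw); X=np.array([np.cos(y),np.sin(y),0]); Y=np.array([0,0,-1.]); return np.stack([X,Y,np.cross(X,Y)],1)
E
python3 - <<'E'
from h import *
P=np.load('pics/wrist2_P.npy'); B=P[70:130,180:240].reshape(-1,3); print('bench z',np.median(B[:,2])); B=P[100:260,420:560].reshape(-1,3);print(np.percentile(B[:,2],[5,50,95]))
P=np.load('pics/wrist1_P.npy'); print(np.median(P[70:100,80:95,2]),np.median(P[180:200,480:540,2]))
delta([414,-12,300],down(-109.65))
E
```

```text
bench z 1.097207861302337
[ 0.14716283  1.4134388  31.03539648]
0.9572905052280305 1.2491402457274887
delta [-82.7, 21.5, 299.2] [-0.002, 1.9158, 0.0003]
```

Call:
play_rows(
  deltas=[
    [[-8,2,30,0,0.185,0],[-16,4,60,0,0.37,0],[-25,6,90,0,0.555,0],[-33,8,120,0,0.74,0],[-41,11,150,0,0.925,0],[-50,13,180,0,1.11,0],[-58,15,210,0,1.295,0],[-66,17,240,0,1.48,0],[-75,19,270,0,1.665,0],[-82.7,21.5,299.2,0,1.85,0]],
  ],
)

```text
clock: 5.45
position: [413.4, -11.1, 300.2]
orientation: [-0.429, 0.427, -0.563, 0.563]
contact_force: [0.7, -0.5, -0.1]
finger_gap: 85.2
```

```bash
python3 - <<'E'
from h import *
print(pose()[0],np.round(arm.read_state()['qpos'],3)); delta([414,-12,300],down(-109.65))
E
```

```text
[413.42764203 -11.11385865 300.16954774] [-0.695 -0.156  0.619  2.152  0.099  1.116 -0.395]
delta [0.7, 0.2, 0.8] [-0.0019, 0.0734, -0.0026]
```

Call:
play_rows(
  deltas=[
    [[0.7,0,0.8,0,0.073,0],[0.7,0,0.8,0,0.073,0]],
  ],
)

```text
clock: 5.7
position: [414.4, -13.1, 300.0]
orientation: [-0.41, 0.409, -0.576, 0.577]
contact_force: [0.8, -0.7, -0.0]
finger_gap: 85.2
```

```bash
python3 - <<'E'
from h import *
from scipy.optimize import least_squares
x,T,s=pose(); print(x.round(1),s['clock'])
cal=arm.calibration('wrist')
p,d=snap('wrist','wrist3'); P=cloud('wrist',d,cal); P[...,2]-=1.1; np.save('pics/wrist3_P.npy',P)
q=arm.masks_of('cell_mid','wrist')[0]; m=cv2.erode(q['mask'].astype(np.uint8),np.ones((3,3)))>0
print(q['conf'],m.sum()); X=P[m&(d>0)]; X=X[X[:,2]>44]
def f(p):
    c=np.array([p[0],-3,p[2]]); a=np.array([np.sin(p[1])*np.cos(p[3]),np.cos(p[1])*np.cos(p[3]),np.sin(p[3])]); w=X-c; w=w-np.outer(w@a,a); return np.linalg.norm(w,axis=1)-13
r=least_squares(f,[419,.3,42,0],loss='soft_l1'); print('cell x@y=-3,yaw,z,pitch',r.x, np.std(r.fun))
a=np.array([np.sin(r.x[1]),np.cos(r.x[1])]); t=(P[q['mask']][:,:2]-[r.x[0],-3])@a; print('extent along axis',np.percentile(t,[0,1,2,50,98,99,100]).round(1))
for n in ['cell_mid','cell_plus']:
    for k in arm.spot_point(n,'wrist')[:1]:
        uv=np.array(k['position'])*[480,640]; i,j=uv.astype(int); print(n,uv.round(1),P[i,j].round(1), ((P[i,j,:2]-[r.x[0],-3])@a).round(1))
E
```

```text
[414.4 -13.1 300. ] 5.7
0.73 4203
cell x@y=-3,yaw,z,pitch [ 4.18340234e+02  3.45267730e-01  4.16755451e+01 -3.21675034e-03] 1.0231614965824012
extent along axis [-30.3 -29.  -28.2   6.3  37.   37.9  53.6]
cell_mid [222.1 322.6] [421.4   2.4  54.9] 6.1
cell_plus [158.4 320.8] [432.2  36.9  42.2] 42.2
```

View pics/wrist3.png

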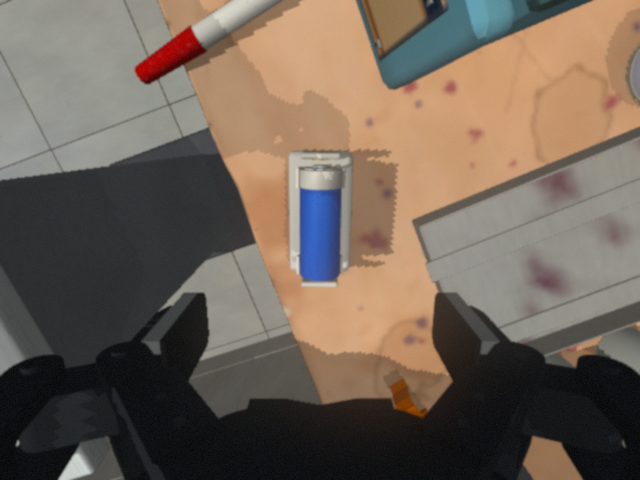

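The cell is lined up with the tool, in columns 300–341 and rows 166–283. I'll get its ends from rays along its top line.

```bash
python3 - <<'E'
from h import *
cal=arm.calibration('wrist'); K=np.array(cal['K']); C=np.linalg.inv(np.array(cal['view']))
im=cv2.imread('pics/wrist3.png')
for v in list(range(150,196,2))+list(range(270,296,2)): print(v,im[v,318:323].mean(0).round().astype(int),end=';')
print()
P0=np.load('pics/wrist3_P.npy')
a=np.array([np.sin(.345),np.cos(.345)])
def ray(u,v,z):
    dd=C[:3,:3]@np.array([(u-K[0,2])/K[0,0],-(v-K[1,2])/K[1,1],-1]); o=C[:3,3].copy(); o[2]-=1.1; t=(z-o[2])/dd[2]; return o+t*dd
for v in [166,168,170,188,189,280,282,284]:
    p=ray(320,v,55); print(v,p.round(1),((p[:2]-[418.3,-3])@a).round(1), P0[v,320].round(1))
E
```

```text
150 [ 86 106 131];152 [103 112 117];154 [169 182 186];156 [183 198 202];158 [151 166 174];160 [142 166 179];162 [171 184 189];164 [140 149 152];166 [150 152 147];168 [138 143 145];170 [145 157 164];172 [177 190 195];174 [179 192 196];176 [176 189 194];178 [173 186 190];180 [171 183 188];182 [169 181 186];184 [166 178 183];186 [165 177 182];188 [163 170 174];190 [160 114  97];192 [168  89  52];194 [178  94  52];270 [174  91  60];272 [174  92  60];274 [173  91  61];276 [173  91  61];278 [172  91  61];280 [160 101  81];282 [152 157 161];284 [187 201 207];286 [166 184 199];288 [125 161 206];290 [122 160 208];292 [121 160 208];294 [120 159 207];
166 [430.9  32.1  55. ] 37.3 [430.8  32.8  47.9]
168 [430.6  31.   55. ] 36.1 [430.5  31.9  50.3]
170 [430.2  30.   55. ] 35.0 [430.2  31.2  54.6]
188 [426.8  20.4  55. ] 24.9 [426.9  21.6  55.1]
189 [426.6  19.8  55. ] 24.3 [426.6  20.9  54. ]
280 [408.2 -32.6  55. ] -31.2 [408.3 -31.6  54.6]
282 [407.7 -33.8  55. ] -32.5 [406.2 -37.6  42.1]
284 [407.3 -35.   55. ] -33.9 [405.8 -38.9  42.1]
```

```bash
python3 - <<'E'
from h import *
x,T,s=pose(); print(x.round(2),np.abs(s['joint_velocities']).max())
cal=arm.calibration('wrist'); p,d=snap('wrist','wrist4'); P=cloud('wrist',d,cal); x,T,s=pose(); print(x.round(2))
for v in [166,168,170,172,189,278,280,282]: print(v,p[v,320],P[v,320].round(1), (T.T@(P[v,320]-x)).round(1))
for u in [296,298,300,302,338,340,342,344]: print(u,p[230,u],(T.T@(P[230,u]-x)).round(1))
E
```

```text
[414.52 -14.23 299.52] 0.008080668431992146
[414.54 -14.3  299.44]
166 [145 144 140] [430.8  31.8  52.3] [-4.880e+01  2.472e+02 -1.000e-01]
168 [160 154 143] [430.5  31.   56. ] [-4.790e+01  2.434e+02 -1.000e-01]
170 [192 187 174] [430.2  29.9  55.5] [-4.68e+01  2.44e+02 -1.00e-01]
172 [193 188 176] [429.8  28.7  54.2] [-4.550e+01  2.453e+02 -1.000e-01]
189 [ 61  94 165] [426.6  19.7  55.4] [-36. 244.  -0.]
278 [ 77  98 164] [408.5 -31.6  55.3] [ 18.5 244.1  -0. ]
280 [156 153 151] [406.5 -37.4  43.1] [ 24.5 256.3  -0. ]
282 [205 200 186] [406.  -38.9  42.6] [ 26.1 256.8  -0. ]
296 [185 181 169] [ -1.9 284.2 -16.8]
298 [161 160 160] [ -2.  283.7 -15.4]
300 [ 67  89 153] [-10.  251.1 -12.2]
302 [ 51  85 164] [-10.3 249.8 -11. ]
338 [ 57  66 104] [-10.2 250.6  10.9]
340 [115 115 119] [ -8.9 255.8  12.4]
342 [152 148 139] [ -1.8 284.7  15.4]
344 [153 149 140] [ -1.8 284.7  16.8]
```

Call:
play_rows(
  deltas=[
    [[-12.5,40,0,0,0,0],[-12.5,75,0,0,0,0],[-12.5,100.5,0,0,0,0],[-12.5,100.5,0,0,0,0]],
  ],
  gripper=65,
)

```text
clock: 6.45
position: [417.6, -2.7, 197.3]
orientation: [0.407, -0.41, 0.578, -0.577]
contact_force: [-1.0, 0.3, 0.8]
finger_gap: 55.3
```

```bash
python3 - <<'E'
from h import *
x,T,s=pose(); print(x.round(2),np.round(s['qpos'],3)); delta([418.6,-2.5,199],down(-109.65))
E
```

```text
[417.64  -2.72 197.32] [-0.692  0.05   0.653  2.239 -0.037  0.868 -0.356]
delta [-0.5, -1.7, 0.8] [0.0032, 0.0032, 0.0031]
```

Call:
play_rows(
  deltas=[
    [[0,-1,0,0,0,0],[0,-1,0,0,0,0],[0,-1,0,0,0,0],[0,-1,0,0,0,0],[0,-1,0,0,0,0]],
  ],
  gripper=0,
  squeeze=60,
)

```text
clock: 7.08
position: [418.7, -2.2, 201.2]
orientation: [0.409, -0.408, 0.578, -0.577]
contact_force: [-4.5, 0.5, 7.8]
finger_gap: 24.6
```

Call:
play_rows(
  deltas=[
    [[0,-10,0,0,0,0],[0,-50,0,0,0,0],[0,-100,0,0,0,0],[0,-110,0,0,0,0],[0,-110,0,0,0,0]],
  ],
)

```text
clock: 7.7
position: [418.8, -2.5, 310.6]
orientation: [-0.409, 0.407, -0.577, 0.577]
contact_force: [0.0, 0.5, -1.8]
finger_gap: 24.0
```

```bash
python3 - <<'E'
from h import *
x,T,s=pose(); print(x.round(2),s['contact_force'],s['finger_gap'])
cal=arm.calibration('wrist'); p,d=snap('wrist','wrist5'); P=cloud('wrist',d,cal); 
L=(P-x)@T; np.save('pics/wrist5_L.npy',L)
snap('side','side5')
q=arm.masks_of('cell_mid','wrist'); print([k['conf'] for k in q][:2])
if q:
    m=q[0]['mask']&(d>0); X=L[m]; print(np.percentile(X,[2,50,98],axis=0).round(1))
E
```

```text
[418.82  -2.52 310.63] [ 0.03323116  0.53282845 -1.82342063] 23.959258092218494
[0.57]
[[-3.590e+01  1.447e+02 -1.170e+01]
 [-8.400e+00  1.472e+02 -1.000e-01]
 [ 2.820e+01  1.583e+02  1.180e+01]]
```

View pics/wrist5.png

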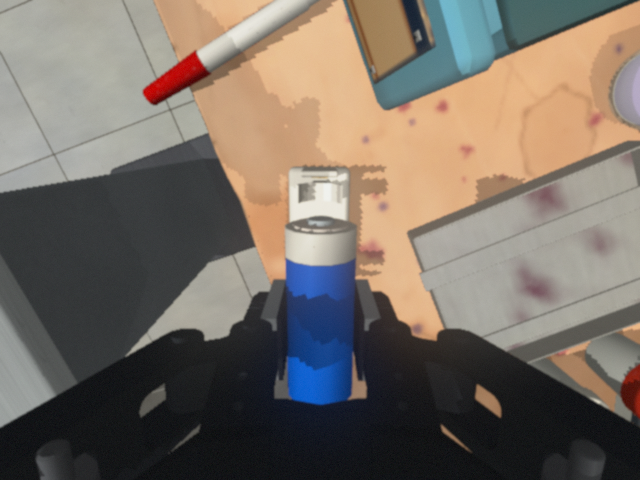

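The cell is held and lies along the gripper's mid-plane, from (320,228) to (320,400). I'll fit its pose in the hand.

```bash
python3 - <<'E'
from h import *
from scipy.optimize import least_squares
L=np.load('pics/wrist5_L.npy'); q=arm.masks_of('cell_mid','wrist')[0]; m=cv2.erode(q['mask'].astype(np.uint8),np.ones((3,3)))>0
X=L[m]; X=X[(X[:,1]<156)&(X[:,1]>140)]
def f(p):
    c=np.array([0,p[0],p[1]]); a=np.array([1,p[2],p[3]]); a/=np.linalg.norm(a); w=X-c; w=w-np.outer(w@a,a); return np.linalg.norm(w,axis=1)-13
r=least_squares(f,[157,0,0,0],loss='soft_l1'); print('y0,z0,dy/dx,dz/dx',r.x.round(3),np.std(r.fun).round(2))
im=cv2.imread('pics/wrist5.png')
for v in list(range(224,240,2))+[262,264]+list(range(392,408,2)): print(v,im[v,320],L[v,320].round(1))
E
```

```text
y0,z0,dy/dx,dz/dx [ 1.58494e+02  5.00000e-02 -7.00000e-03 -4.00000e-03] 1.24
224 [177 178 174] [-3.580e+01  1.542e+02 -1.000e-01]
226 [133 137 137] [-3.550e+01  1.527e+02 -1.000e-01]
228 [113 120 129] [-3.560e+01  1.493e+02 -1.000e-01]
230 [181 194 206] [-3.510e+01  1.488e+02 -1.000e-01]
232 [146 156 164] [-3.480e+01  1.472e+02 -1.000e-01]
234 [156 168 172] [-64.4  29.5  -0.1]
236 [197 211 217] [-3.390e+01  1.456e+02 -1.000e-01]
238 [198 211 217] [-3.31e+01  1.46e+02 -1.00e-01]
262 [182 195 199] [-2.480e+01  1.465e+02 -1.000e-01]
264 [176 186 188] [-2.400e+01  1.467e+02 -1.000e-01]
392 [196  92  18] [ 2.410e+01  1.454e+02 -1.000e-01]
394 [196  92  20] [ 2.550e+01  1.461e+02 -1.000e-01]
396 [193  90  12] [ 2.600e+01  1.456e+02 -1.000e-01]
398 [193  91  11] [ 2.650e+01  1.452e+02 -1.000e-01]
400 [194  92  20] [ 2.740e+01  1.453e+02 -1.000e-01]
402 [191  91  14] [ 2.860e+01  1.457e+02 -1.000e-01]
404 [141  67  18] [-9.8 97.1 -0.1]
406 [47 30 23] [-9.6 96.7 -0.1]
```

```bash
cat >> h.py <<'E'
def Rbay(slope=16,yaw=15.15):
    return Ro.from_euler('z',yaw,degrees=True).as_matrix()@Ro.from_euler('y',-slope,degrees=True).as_matrix()
OB=np.array([461.9,-308.5,53.0]); HAND=np.array([-2.2,158.5,0])
def cellpose(mx,mz,th,lift=0,y=0): # minus-end centre in bay frame, tilt deg
    Rc=Rbay()@Ro.from_euler('y',-th,degrees=True).as_matrix()
    T=np.stack([-Rc[:,0],-Rc[:,2],-Rc[:,1]],1)
    mid=OB+Rbay()@np.array([mx,y,mz])+35*Rc[:,0]+[0,0,lift]
    return mid-T@HAND,T
def incell():
    x,T,s=pose(); mid=x+T@HAND; pl=-T[:,0]; m=mid-35*pl; R=Rbay()
    print('minus end bay',(R.T@(m-OB)).round(1),'plus tip',(R.T@(mid+35*pl-OB)).round(1),'F bay',(R.T@s['contact_force']).round(1),'gap',s['finger_gap'],'t',s['clock'])
E
python3 - <<'E'
from h import *
for a in [(-28,2,25,60),(-28,2,25),(-40,1,25),(-42,0,0)]:
    p,T=cellpose(*a); print(a,p.round(1)); delta(p,T)
E
```

```text
(-28, 2, 25, 60) [ 358.9 -336.4  248.3]
delta [334.4, 60.5, 55.6] [0.3465, 0.9237, 0.6606]
(-28, 2, 25) [ 358.9 -336.4  188.3]
delta [334.3, 120.5, 55.7] [0.3465, 0.9237, 0.6606]
(-40, 1, 25) [ 348.  -339.3  184.1]
delta [340.7, 124.8, 46.5] [0.3465, 0.9237, 0.6606]
(-42, 0, 0) [ 411.2 -322.2  202.8]
delta [303.6, 105.9, 100.3] [0.1361, 0.9603, 0.2597]
```

Call:
play_rows(
  deltas=[
    [[37,2,6,0.0385,0.1026,0.0734],[74,5,12,0.077,0.205,0.147],[111,10,18,0.1155,0.308,0.22],[149,18,25,0.154,0.41,0.294],[186,28,31,0.1925,0.513,0.367],[223,40,37,0.231,0.616,0.44],[260,48,43,0.2695,0.718,0.514],[297,55,50,0.308,0.821,0.587],[334.4,60.5,55.6,0.3465,0.9237,0.6606],[334.4,60.5,55.6,0.3465,0.9237,0.6606]],
  ],
)

```text
clock: 9.15
position: [358.5, -338.0, 247.0]
orientation: [0.33, 0.159, 0.689, -0.625]
contact_force: [-0.3, -0.1, -1.7]
finger_gap: 24.0
```

```bash
python3 - <<'E'
from h import *
x,T,s=pose(); print(np.round(s['qpos'],3)); delta(*cellpose(-28,2,25,60)); incell()
p,d=snap('wrist','wrist6'); snap('side','side6'); snap('scene','scene6')
a=cv2.imread('pics/side6.png')[110:310,200:420]; cv2.imwrite('pics/z6.png',cv2.resize(a,None,fx=3,fy=3,interpolation=cv2.INTER_CUBIC)[:600])
E
```

```text
[-0.2    0.192  1.22   2.196 -1.12   0.987  0.397]
delta [-1.5, -0.5, -1.4] [-0.0033, -0.004, 0.0027]
minus end bay [-13.   -1.8  58.5] plus tip [50.5 -2.1 87.9] F bay [-0.7  0.  -1.5] gap 23.96785752917048 t 9.15
```

View pics/wrist6.png

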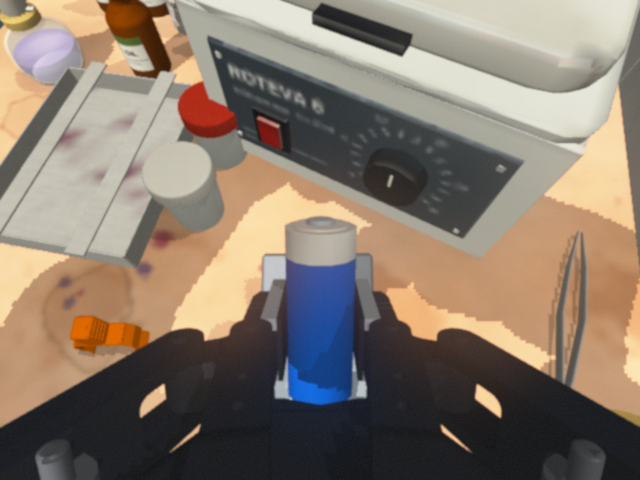

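View pics/z6.png

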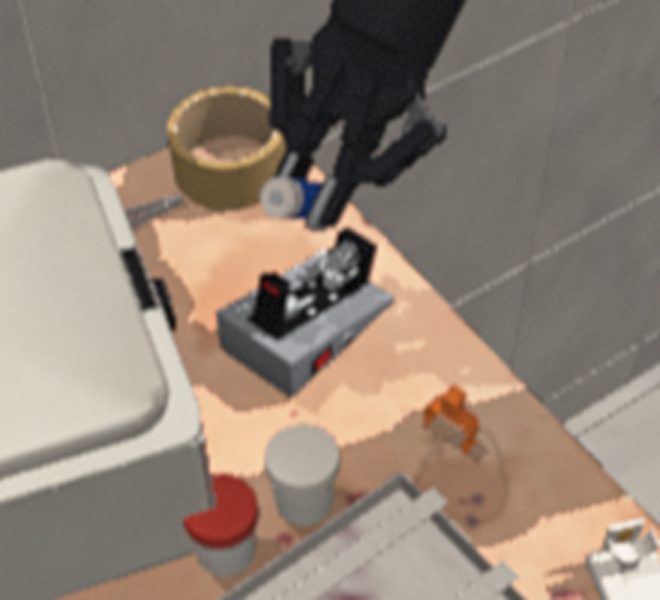

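```bash
python3 - <<'E'
from h import *
x,T,s=pose(); print(x,np.round(s['qpos'],3)); incell()
for a in [(-30,4,25,25),(-30,4,25,10),(-30,4,25,0),(-40,4,25)]:
    delta(*cellpose(*a))
E
```

```text
[ 358.66073728 -336.62683033  247.68574598] [-0.203  0.187  1.219  2.197 -1.114  0.986  0.393]
minus end bay [-12.3  -0.1  59. ] plus tip [51.2 -0.3 88.5] F bay [-0.2  0.9 -1.7] gap 24.466174690299205 t 9.3
delta [23.2, 23.5, -0.1] [-0.0002, -0.0021, 0.0024]
delta [33.0, 34.9, -0.1] [-0.0002, -0.0021, 0.0024]
delta [39.6, 42.4, -0.1] [-0.0002, -0.0021, 0.0024]
delta [48.6, 38.2, -0.1] [-0.0002, -0.0021, 0.0024]
```

Settled well. I'll go down to lift 10 and check before contact.

Call:
play_rows(
  deltas=[
    [[12,12,0,0,0,0],[23,24,0,0,0,0],[33,35,0,0,0,0],[33,35,0,0,0,0]],
  ],
)

```text
clock: 9.8
position: [358.0, -335.2, 200.2]
orientation: [0.333, 0.158, 0.69, -0.623]
contact_force: [-0.3, -0.6, -1.1]
finger_gap: 24.1
```

```bash
python3 - <<'E'
from h import *
p,d=snap('side','side7'); q,d2=snap('scene','scene7'); p,d=snap('wrist','wrist7')
x,T,s=pose(); print(np.round(s['qpos'],3)); incell()
a=cv2.imread('pics/side7.png')[150:260,250:360]; b=cv2.imread('pics/scene7.png')[160:270,260:370]
cv2.imwrite('pics/z7.png',cv2.resize(np.hstack([a,b]),None,fx=3.6,fy=3.6,interpolation=cv2.INTER_CUBIC))
for a in [(-30,4,25,0),(-35,4,25),(-40,4,25)]: delta(*cellpose(*a))
E
```

```text
[-0.08   0.33   1.118  2.224 -1.29   1.029  0.56 ]
minus end bay [-24.2   0.2  15.3] plus tip [39.1  0.3 45.1] F bay [ 0.  -0.  -0.7] gap 23.893870652395734 t 9.95
delta [9.5, 7.9, 0.1] [0.0007, 0.0009, -0.0037]
delta [14.0, 5.7, 0.1] [0.0007, 0.0009, -0.0037]
delta [18.5, 3.6, 0.1] [0.0007, 0.0009, -0.0037]
```

View pics/z7.png

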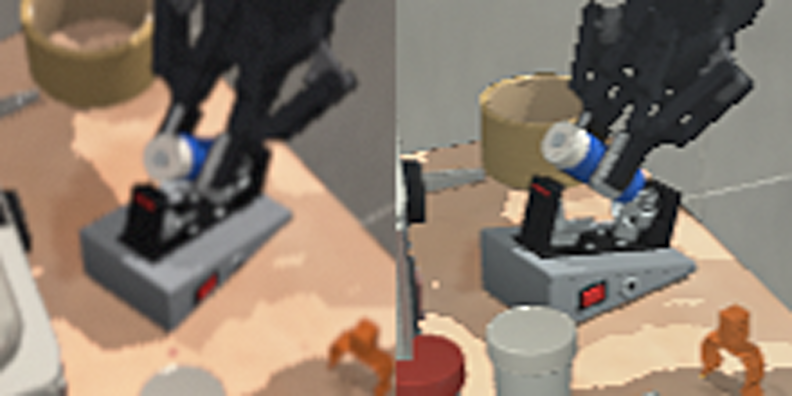

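View pics/wrist7.png

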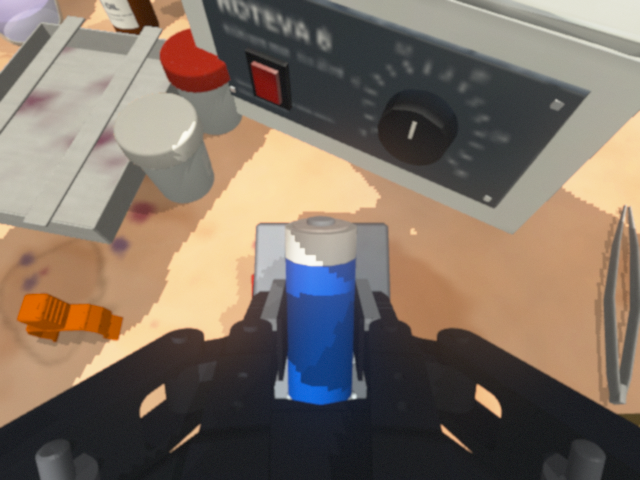

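Call:
play_rows(
  deltas=[
    [[5,4,0,0,0,0],[9.5,8,0,0,0,0],[12.5,6.5,0,0,0,0],[15.5,5,0,0,0,0],[18.5,3.6,0,0,0,0],[18.5,3.6,0,0,0,0]],
  ],
)

```text
clock: 10.7
position: [347.5, -339.5, 186.7]
orientation: [0.335, 0.16, 0.689, -0.623]
contact_force: [6.0, 1.4, 0.0]
finger_gap: 24.0
```

```bash
python3 - <<'E'
from h import *
p,d=snap('side','side8'); q,d2=snap('scene','scene8')
x,T,s=pose(); print(np.round(s['qpos'],3)); incell()
a=cv2.imread('pics/side8.png')[150:260,250:360]; b=cv2.imread('pics/scene8.png')[160:270,260:370]
cv2.imwrite('pics/z8.png',cv2.resize(np.hstack([a,b]),None,fx=3.6,fy=3.6,interpolation=cv2.INTER_CUBIC))
for a in [(-41,4,25),(-41,2.5,18),(-41.5,1,9),(-42,0,0)]: delta(*cellpose(*a))
E
```

```text
[-0.031  0.367  1.095  2.238 -1.328  1.051  0.62 ]
minus end bay [-38.8   0.1   3.9] plus tip [24.5  0.2 33.8] F bay [ 5.5 -0.3 -0.9] gap 24.154754362218327 t 10.8
delta [1.1, -0.9, -0.0] [0.0012, 0.0007, -0.0052]
delta [-17.3, 5.8, -0.0] [0.0011, 0.0007, -0.1274]
delta [-39.5, 17.0, 0.0] [0.0011, 0.0008, -0.2845]
delta [-60.0, 31.4, 0.0] [0.001, 0.0009, -0.4416]
```

View pics/z8.png

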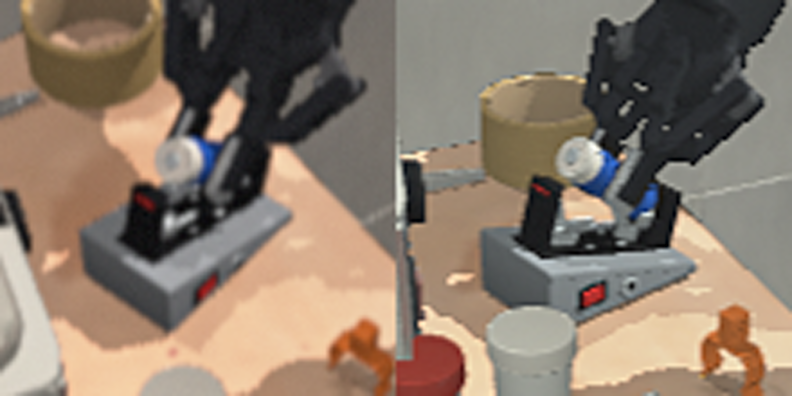

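```bash
python3 - <<'E'
from h import *
for a in [(-42,4,22),(-42.5,3,17),(-43,2,12),(-43.5,1,6),(-43.5,0,0)]: delta(*cellpose(*a))
E
```

```text
delta [-6.2, 0.7, -0.0] [0.0011, 0.0007, -0.0576]
delta [-18.8, 5.6, -0.0] [0.0011, 0.0007, -0.1449]
delta [-31.0, 11.7, 0.0] [0.0011, 0.0008, -0.2321]
delta [-45.0, 20.4, 0.0] [0.001, 0.0008, -0.3369]
delta [-58.7, 30.7, 0.0] [0.001, 0.0009, -0.4416]
```

Call:
play_rows(
  deltas=[
    [[-6,0.7,0,0,0,-0.0576],[-12.5,3,0,0,0,-0.1],[-18.8,5.6,0,0,0,-0.145],[-25,8.5,0,0,0,-0.19],[-31,11.7,0,0,0,-0.232],[-38,16,0,0,0,-0.285],[-45,20.4,0,0,0,-0.337],[-45,20.4,0,0,0,-0.337]],
  ],
)

```text
clock: 11.8
position: [395.3, -327.0, 202.2]
orientation: [0.227, 0.042, 0.705, -0.67]
contact_force: [5.3, 2.2, 7.2]
finger_gap: 24.2
```

```bash
python3 - <<'E'
from h import *
p,d=snap('wrist','wrist9'); q,d2=snap('scene','scene9')
x,T,s=pose(); print(np.round(s['qpos'],3)); incell()
b=cv2.imread('pics/scene9.png')[160:270,260:370]
cv2.imwrite('pics/z9.png',cv2.resize(b,None,fx=5,fy=5,interpolation=cv2.INTER_CUBIC))
for a in [(-43.5,0,0)]: delta(*cellpose(*a))
E
```

```text
[-0.287  0.385  1.187  2.126 -0.941  0.92   0.157]
minus end bay [-41.7  -0.6   1.4] plus tip [27.9 -0.5  8.9] F bay [7.1 2.4 2.8] gap 24.451407223125436 t 11.9
delta [-14.7, 5.6, -0.5] [-0.0001, 0.0017, -0.1067]
```

View pics/z9.png

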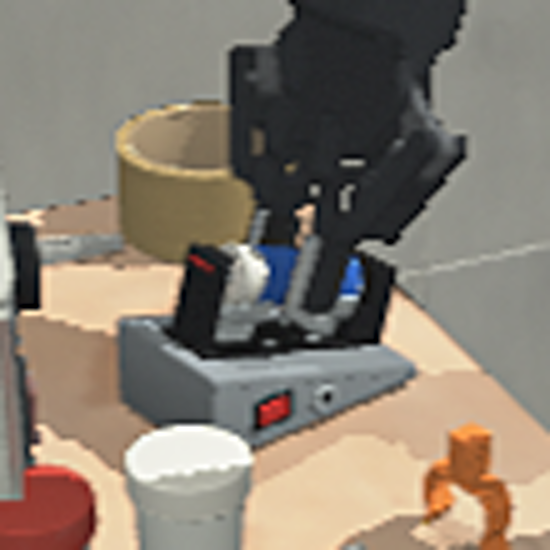

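View pics/wrist9.png

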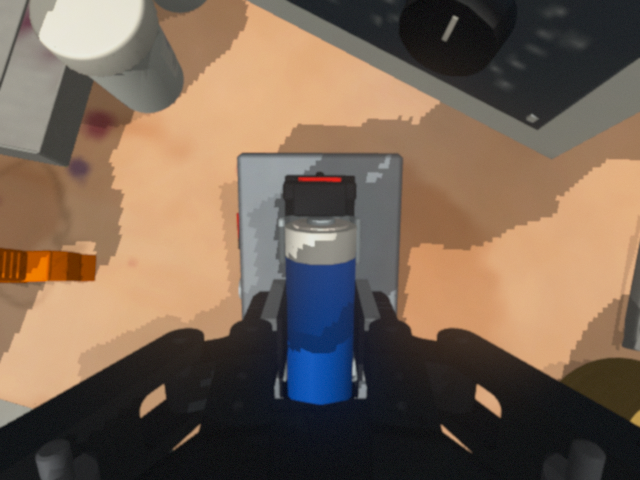

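Call:
play_rows(
  deltas=[
    [[-5,1.8,0,0,0,-0.036],[-10,3.6,0,0,0,-0.071],[-14.5,5.6,0,0,0,-0.107],[-14.5,5.6,0,0,0,-0.107]],
  ],
)

```text
clock: 12.4
position: [410.1, -323.0, 202.9]
orientation: [0.191, 0.005, 0.707, -0.681]
contact_force: [2.4, 6.3, 15.0]
finger_gap: 24.3
```

```bash
python3 - <<'E'
from h import *
p,d=snap('wrist','wrist10'); q,d2=snap('scene','scene10')
x,T,s=pose(); print(np.round(s['qpos'],3)); incell(); delta(*cellpose(-43.5,0,0))
b=cv2.imread('pics/scene10.png')[180:270,270:360]; c=cv2.imread('pics/wrist10.png')[140:420,200:440]
cv2.imwrite('pics/z10.png',np.hstack([cv2.resize(b,(560,560),interpolation=cv2.INTER_CUBIC)[:,80:480],cv2.resize(c,(400,466))[:,:].copy() if 0 else cv2.resize(c,(400,560))]))
E
```

```text
[-0.332  0.431  1.195  2.082 -0.842  0.936  0.031]
minus end bay [-43.1  -0.2   0.4] plus tip [26.9 -0.1  0.5] F bay [ 7.6  4.3 12. ] gap 23.674000901694246 t 12.5
delta [0.2, 0.4, -0.4] [0.0015, 0.0017, -0.0014]
```

View pics/z10.png

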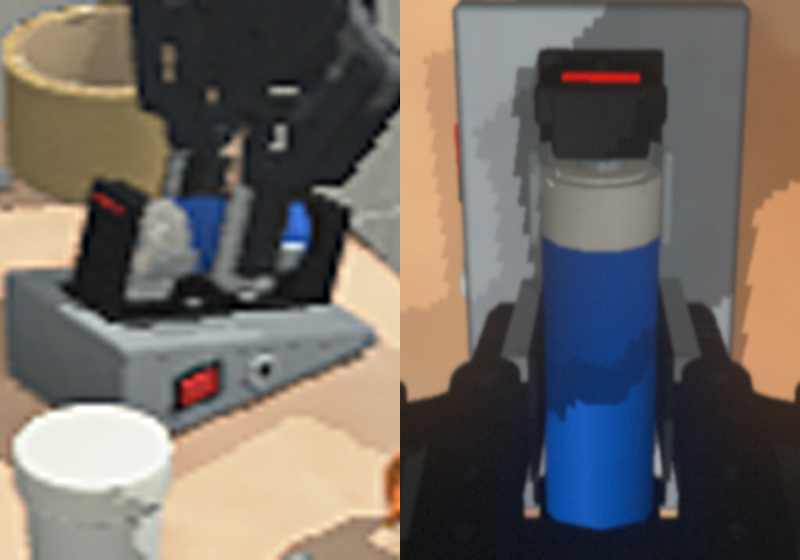

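Call:
play_rows(
  deltas=[
    [[-2,0,0,0,0,0],[-4,0,0,0,0,0],[-6,0,0,0,0,0],[-6,0,0,0,0,0]],
  ],
)

```text
clock: 13.0
position: [411.2, -322.8, 203.2]
orientation: [0.187, 0.003, 0.708, -0.681]
contact_force: [-9.5, 4.6, 16.6]
finger_gap: 24.2
```

Call:
play_rows(
  deltas=[
    [[0,0,0,0,0,0],[0,0,0,0,0,0],[0,0,0,0,0,0],[0,0,0,0,0,0]],
  ],
  gripper=55,
)

```text
clock: 13.5
position: [413.0, -321.7, 202.2]
orientation: [0.188, 0.003, 0.707, -0.682]
contact_force: [-1.2, 0.5, 0.1]
finger_gap: 47.0
```

```bash
python3 - <<'E'
from h import *
p,d=snap('wrist','wrist11'); q,d2=snap('scene','scene11')
incell()
b=cv2.imread('pics/scene11.png')[180:270,270:360]; c=cv2.imread('pics/wrist11.png')[140:420,200:440]
cv2.imwrite('pics/z11.png',np.hstack([cv2.resize(b,(560,560),interpolation=cv2.INTER_CUBIC)[:,80:480],cv2.resize(c,(400,560))]))
E
```

```text
minus end bay [-41.1   0.   -0.9] plus tip [28.9  0.  -1.3] F bay [0.3 0.2 0.7] gap 47.050141876876616 t 13.6
```

View pics/z11.png

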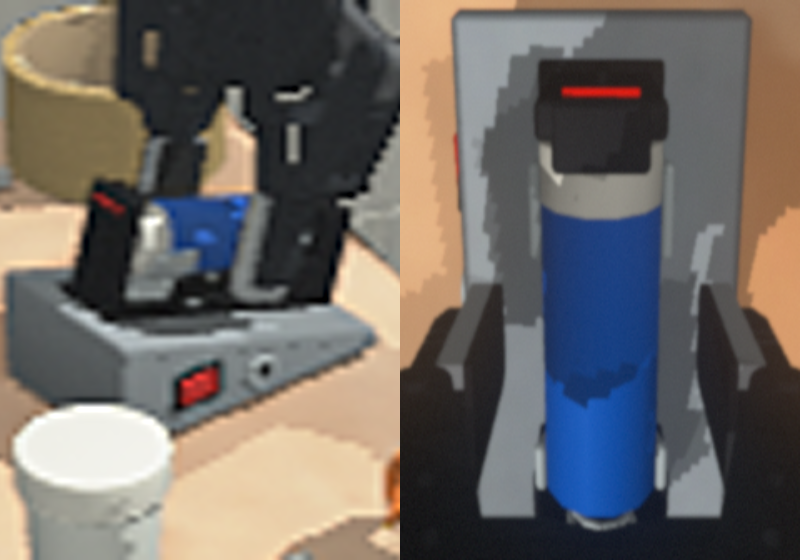

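The cell slid home: its white end is now under the lip and the spring plate is behind it. I'll retreat along the bay normal and look again.

Call:
play_rows(
  deltas=[
    [[0,-30,0,0,0,0],[0,-80,0,0,0,0],[0,-130,0,0,0,0],[0,-130,0,0,0,0]],
  ],
)

```text
clock: 14.1
position: [378.3, -333.8, 332.1]
orientation: [0.192, 0.009, 0.706, -0.681]
contact_force: [0.3, 0.2, -0.7]
finger_gap: 46.7
```

```bash
python3 - <<'E'
from h import *
x,T,s=pose(); print(x.round(1),s['clock'],np.abs(s['joint_velocities']).max())
cal=arm.calibration('wrist'); p,d=snap('wrist','wrist12'); P=cloud('wrist',d,cal); P[...,2]-=1.1; np.save('pics/wrist12_P.npy',P)
R=Rbay(); Q=(P-OB)@R; im=p[:,:,::-1]
m=(np.abs(Q[...,0])<80)&(np.abs(Q[...,1])<50)&(np.abs(Q[...,2])<40); sc=4
o=np.zeros((160*sc,100*sc,3),np.uint8)
for q,k in zip(Q[m],im[m]): cv2.circle(o,(int((q[1]+50)*sc),int((q[0]+80)*sc)),2,k.tolist(),-1)
for k in range(0,160,10): cv2.putText(o,str(k-80),(0,k*4+4),0,.35,(0,255,255)); cv2.line(o,(0,k*4),(8,k*4),(0,255,255))
cv2.imwrite('pics/z12.png',np.hstack([cv2.resize(o,(375,600)),cv2.resize(np.ascontiguousarray(im[:, 120:520]),(400,480))[:480] if 0 else cv2.resize(np.ascontiguousarray(im[:,180:460]),(350,600))]))
box=lambda xl,xh,yl,yh,zl,zh:Q[(Q[...,0]>xl)&(Q[...,0]<xh)&(Q[...,1]>yl)&(Q[...,1]<yh)&(Q[...,2]>zl)&(Q[...,2]<zh)]
for n,b in dict(sadL=(5,33,-20,-13.8,-3.5,1),sadR=(5,33,13.8,20,-3.5,1),lo_L=(-42,-24,-20,-13.8,-3.5,1),lo_R=(-42,-24,13.8,20,-3.5,1),lip=(25,45,-12,12,15,22),hous=(-65,-42,-15,15,8,16),cell=(-20,25,-12,12,5,20)).items():
    q=box(*b)
    if len(q)>5: print(n,len(q),'x',np.percentile(q[:,0],[1,50,99]).round(1),'y',np.percentile(q[:,1],[1,50,99]).round(1),'z',np.percentile(q[:,2],[2,50,98]).round(1))
from scipy.optimize import least_squares
X=box(-20,25,-14,14,4,22)
def f(p):
    w=X-np.array([0,p[0],p[1]]); a=np.array([1,p[2],p[3]]); a/=np.linalg.norm(a); w=w-np.outer(w@a,a); return np.linalg.norm(w,axis=1)-13
r=least_squares(f,[0,0,0,0],loss='soft_l1'); print('cell y,z,dy/dx,dz/dx',r.x.round(3),np.std(r.fun))
E
```

```text
[ 378.3 -333.8  332.1] 14.1 0.1468895388238959
sadL 75 x [11.  19.8 28.3] y [-15.7 -14.9 -14.1] z [-1.7 -0.3  0.8]
sadR 42 x [11.5 20.1 28. ] y [13.9 14.2 14.9] z [-2.  -0.5  0.8]
lo_L 49 x [-38.5 -32.3 -27.5] y [-16.3 -14.7 -13.9] z [-2.5 -0.6  0.1]
lo_R 15 x [-39.5 -33.  -28.1] y [14.1 14.3 14.5] z [-3.5 -0.7  0.5]
lip 570 x [30.8 36.8 41.8] y [-11.4  -0.4  10.7] z [16.2 17.8 19.3]
hous 720 x [-58.3 -51.2 -45.5] y [-14.3   0.1  13.9] z [ 8.4 11.7 13.1]
cell 2099 x [-19.6   3.4  24.6] y [-11.9  -0.2  11. ] z [ 5.7 11.2 13.5]
cell y,z,dy/dx,dz/dx [-0.641 -0.421 -0.002  0.003] 0.5535802984354873
```

View pics/z12.png

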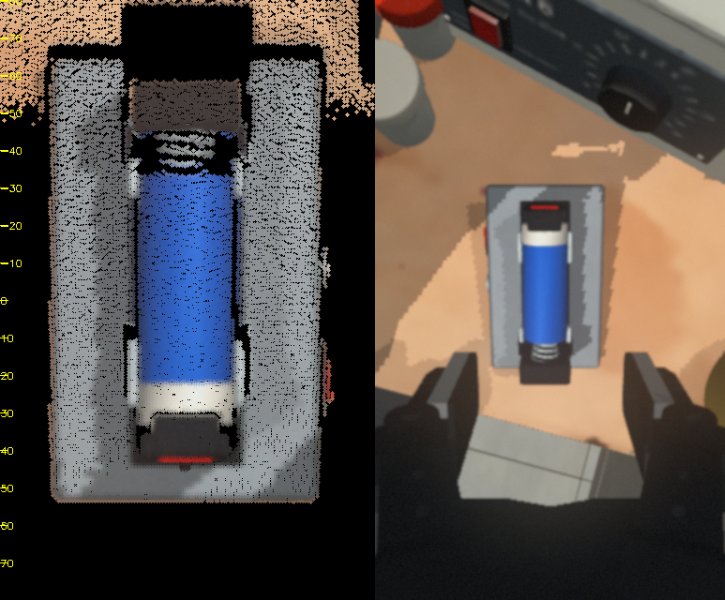

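Cell seated: its axis is within 0.5 mm of the bay axis, it lies level in the bay and the lip covers the + end. Now the clip: a closer look from above it.

```bash
python3 - <<'E'
from h import *
delta([437,-174,310],down(-163.2))
E
```

```text
delta [-88.0, 46.2, -137.3] [-0.0036, -0.029, -0.2832]
```

Call:
play_rows(
  deltas=[
    [[-29,15,-46,0,-0.01,-0.095],[-58,31,-92,0,-0.02,-0.19],[-88,46.2,-137.3,-0.003,-0.029,-0.283],[-88,46.2,-137.3,-0.003,-0.029,-0.283],[-88,46.2,-137.3,-0.003,-0.029,-0.283]],
  ],
  gripper=65,
)

```text
clock: 14.78
position: [436.7, -172.9, 305.2]
orientation: [-0.099, 0.108, -0.698, 0.7]
contact_force: [-0.3, -0.4, -0.2]
finger_gap: 55.4
```

```bash
python3 - <<'E'
from h import *
x,T,s=pose(); print(x.round(1),s['clock'],np.abs(s['joint_velocities']).max())
cal=arm.calibration('wrist'); p,d=snap('wrist','wrist13'); P=cloud('wrist',d,cal); L=(P-x)@T; x2,_,_=pose(); print(x2-x)
im=p[:,:,::-1]; hsv=cv2.cvtColor(np.ascontiguousarray(im),cv2.COLOR_BGR2HSV); 
q=arm.masks_of('clip_tab','wrist'); print([k['conf'] for k in q], [ (np.array(k['position'])*[480,640]).round() for k in q])
m=(hsv[...,0]<15)&(hsv[...,1]>200)&(hsv[...,2]>90)&(np.abs(L[...,0])<60)&(np.abs(L[...,2])<60)
print(m.sum()); X=L[m]
for lo,hi in [(235,265),(265,285)]:
    Y=X[(X[:,1]+0*lo>lo)&(X[:,1]<hi)]
    if len(Y)>5: print(lo,len(Y),Y.mean(0).round(1),np.percentile(Y,[1,99],axis=0).round(1).tolist(),cv2.minAreaRect(Y[:,[0,2]].astype(np.float32)))
for k in arm.spot_point('clip_tab','wrist')[:1]: 
    uv=np.array(k['position'])*[480,640]; i,j=uv.astype(int); print(uv,L[i,j].round(1))
cv2.imwrite('pics/z13.png',im)
E
```

```text
[ 436.7 -172.9  305.2] 14.775 0.03127318788022389
[-0.27264982 -0.8977666   0.44996837]
[0.96] [array([233., 323.])]
869
235 328 [ -4.5 255.9   0.9] [[-10.0, 253.0, -4.8], [3.3, 264.7, 7.8]] ((-3.317361831665039, 1.643977165222168), (13.471753120422363, 12.920875549316406), 0.8408774137496948)
265 495 [ -3.9 274.4  -0.6] [[-10.0, 265.9, -16.2], [3.4, 281.0, 18.8]] ((-3.2925562858581543, 1.3125457763671875), (35.27043914794922, 13.660561561584473), 89.7043685913086)
[239.904 323.008] [ -3.9 253.    2.1]
```

View pics/z13.png

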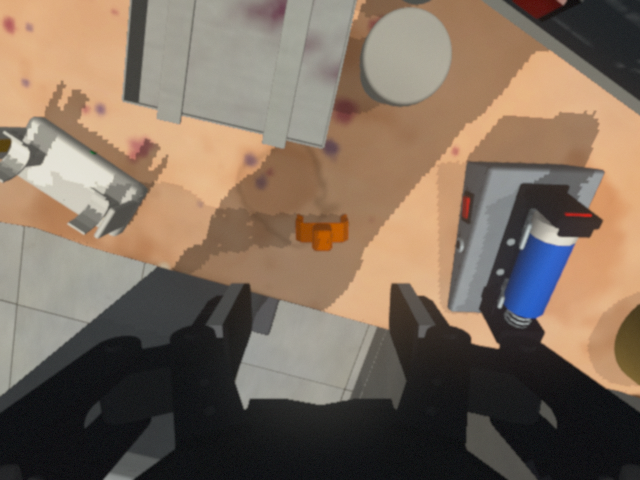

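Call:
play_rows(
  deltas=[
    [[-1.3,35,0.7,0,0,0],[-1.3,70,0.7,0,0,0],[-1.3,90,0.7,0,0,0],[-1.3,90,0.7,0,0,0],[-1.3,90,0.7,0,0,0]],
  ],
)

```text
clock: 15.55
position: [437.9, -174.5, 217.7]
orientation: [-0.1, 0.105, -0.699, 0.7]
contact_force: [0.3, -0.5, 0.5]
finger_gap: 55.5
```

```bash
python3 - <<'E'
from h import *
x,T,s=pose(); print(x.round(1),s['clock'],np.abs(s['joint_velocities']).max())
cal=arm.calibration('wrist'); p,d=snap('wrist','wrist14'); P=cloud('wrist',d,cal); L=(P-x)@T; x2,_,_=pose(); print(x2-x)
im=p[:,:,::-1]; hsv=cv2.cvtColor(np.ascontiguousarray(im),cv2.COLOR_BGR2HSV)
m=(hsv[...,0]<15)&(hsv[...,1]>200)&(hsv[...,2]>90)&(np.abs(L[...,0])<40)&(np.abs(L[...,2])<40)&(L[...,1]>140)
X=L[m]; print(m.sum(),np.percentile(X,[0,1,99],axis=0).round(1).tolist()); t=X[:,1].min()
Y=X[X[:,1]<np.percentile(X[:,1],2)+3]; print(cv2.minAreaRect(Y[:,[0,2]].astype(np.float32)),np.median(Y,0))
Y=X[X[:,1]>np.percentile(X[:,1],2)+12]; print(cv2.minAreaRect(Y[:,[0,2]].astype(np.float32)),np.median(Y,0))
cv2.imwrite('pics/z14.png',im)
E
```

```text
[ 437.9 -174.5  217.7] 15.55 0.013888326112370347
[0.21864521 0.16394415 0.21627003]
2096 [[-7.4, 165.4, -18.4], [-7.1, 166.0, -17.9], [6.5, 208.7, 16.3]]
((-0.16612768173217773, -0.3963141441345215), (13.87341594696045, 12.07353401184082), 1.0226513147354126) [ -2.73775248 167.26535746  -2.2197984 ]
((-0.058205604553222656, -0.7685279846191406), (35.2923469543457, 14.576088905334473), 89.82838439941406) [ -3.2039351  186.64940721  -7.2512067 ]
```

View pics/z14.png

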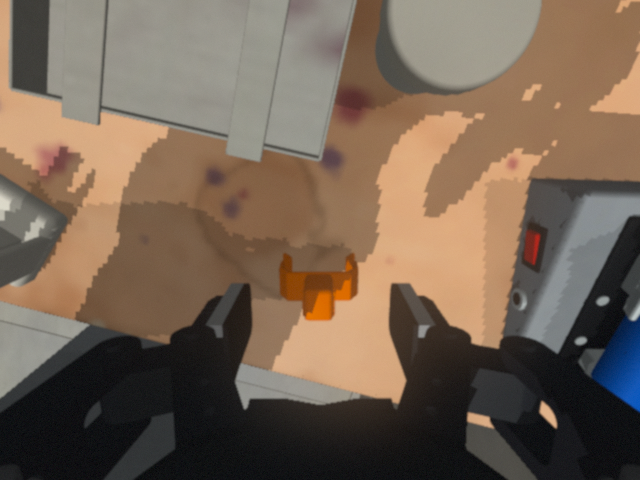

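Call:
play_rows(
  deltas=[
    [[1.5,6,-0.6,0,0,0],[1.5,12.5,-0.6,0,0,0],[1.5,12.5,-0.6,0,0,0]],
  ],
)

```text
clock: 15.98
position: [435.7, -173.4, 203.9]
orientation: [-0.1, 0.107, -0.699, 0.7]
contact_force: [-0.5, -0.3, -0.3]
finger_gap: 55.3
```

Call:
play_rows(
  deltas=[
    [[0,0,0,0,0,0],[0,0,0,0,0,0],[0,0,0,0,0,0],[0,0,0,0,0,0],[0,0,0,0,0,0]],
  ],
  gripper=0,
  squeeze=80,
)

```text
clock: 16.6
position: [436.1, -173.6, 204.5]
orientation: [-0.1, 0.106, -0.699, 0.7]
contact_force: [0.3, 1.3, 1.2]
finger_gap: 9.5
```

```bash
python3 - <<'E'
from h import *
x,T,s=pose(); print(x.round(1),s['clock'],s['finger_gap'],s['contact_force'])
p,d=snap('wrist','wrist15')
E
```

```text
[ 436.1 -173.6  204.5] 16.6 9.465375929367358 [0.29777167 1.2613039  1.24428284]
```

View pics/wrist15.png

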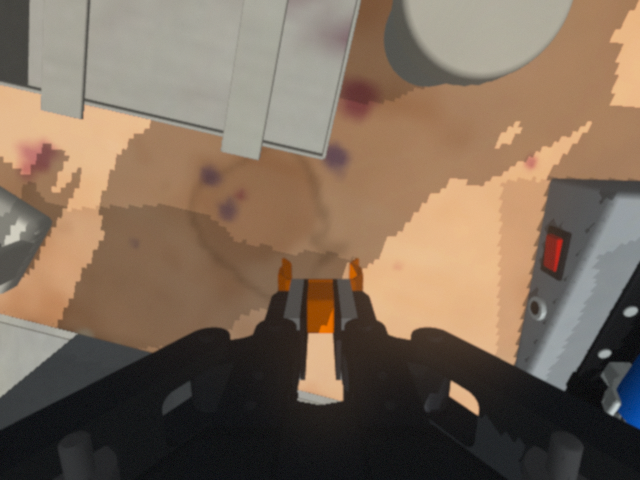

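Call:
play_rows(
  deltas=[
    [[0,-20,0,0,0,0],[0,-70,0,0,0,0],[0,-110,0,0,0,0],[0,-110,0,0,0,0],[0,-110,0,0,0,0]],
  ],
)

```text
clock: 17.27
position: [436.5, -172.9, 313.7]
orientation: [-0.1, 0.107, -0.699, 0.7]
contact_force: [0.1, -0.2, -0.1]
finger_gap: 9.8
```

```bash
python3 - <<'E'
from h import *
x,T,s=pose(); print(x.round(1),s['clock'],s['finger_gap'],np.abs(s['joint_velocities']).max())
cal=arm.calibration('wrist'); p,d=snap('wrist','wrist16'); P=cloud('wrist',d,cal); L=(P-x)@T
im=np.ascontiguousarray(p[:,:,::-1]); hsv=cv2.cvtColor(im,cv2.COLOR_BGR2HSV)
m=(hsv[...,0]<15)&(hsv[...,1]>200)&(hsv[...,2]>90)&(np.abs(L[...,0])<40)&(np.abs(L[...,2])<40)&(L[...,1]>130)&(L[...,1]<215)
X=L[m]; print(m.sum(),np.percentile(X,[1,50,99],axis=0).round(1).tolist())
for lo in range(150,200,4):
    Y=X[(X[:,1]>=lo)&(X[:,1]<lo+4)]
    if len(Y)>8: print(lo,len(Y),'x',np.percentile(Y[:,0],[2,50,98]).round(1),'z',np.percentile(Y[:,2],[2,50,98]).round(1))
cv2.imwrite('pics/z16.png',cv2.resize(im[220:380,230:410],None,fx=3.4,fy=3.4,interpolation=cv2.INTER_CUBIC))
E
```

```text
[ 436.5 -172.9  313.7] 17.275 9.83680051962126 0.021898622866966557
1603 [[-8.7, 152.6, -16.8], [-6.3, 155.8, -0.0], [4.4, 198.1, 17.2]]
150 434 x [-7.7 -1.4  3.9] z [-4.4  0.7  5.1]
154 432 x [-8.5 -4.7  4.7] z [-4.3  0.7  5.1]
158 104 x [-8.7 -8.2 -7.7] z [-4.1 -0.   4.4]
162 93 x [-8.7 -8.3 -6.9] z [-13.5   0.4   4.6]
166 86 x [-8.7 -8.2 -6.8] z [-13.   -0.    4.7]
170 135 x [-8.6 -7.9 -4.3] z [-14.1   0.4  15.1]
174 107 x [-8.6 -6.6 -2.7] z [-16.2 -13.8  17.3]
178 50 x [-8.5 -6.1 -2.1] z [-17.3 -16.4  17.3]
182 13 x [-8.7 -8.2 -7.3] z [-17.  -16.3 -15.9]
186 25 x [-8.4 -7.  -4.8] z [-16.6 -15.9   1.2]
190 83 x [-8.7 -6.1 -1.8] z [-15.7 -14.4  16.8]
194 23 x [-8.2 -7.1 -1.9] z [-15.8  14.8  17.4]
198 18 x [-8.4 -7.7 -6. ] z [-16.9 -16.   18.1]
```

View pics/z16.png

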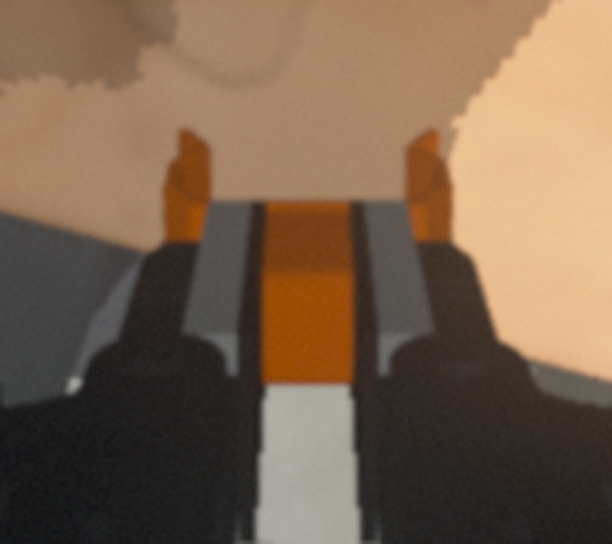

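```bash
cat >> h.py <<'E'
HC=np.array([-1.6,164.2,0.2])
def clippose(bx,by,lift):
    R=Rbay(); T=np.stack([-R[:,0],-R[:,2],-R[:,1]],1)
    return OB+R@np.array([bx,by,26+lift])-T@HC,T
def inclip():
    x,T,s=pose(); R=Rbay(); print('tab bay',(R.T@(x+T@HC-OB)).round(1),'clip x/z axes',(R.T@-T[:,0]).round(3),(R.T@-T[:,1]).round(3),'F',(R.T@s['contact_force']).round(1),'gap',round(s['finger_gap'],1),'t',s['clock'])
E
python3 - <<'E'
from h import *
for l in [60,45,30]: delta(*clippose(18.5,-0.3,l))
E
```

```text
delta [67.3, 15.7, 135.8] [0.0042, 0.029, 0.2898]
delta [63.0, 30.1, 135.9] [0.0042, 0.029, 0.2898]
delta [58.7, 44.5, 136.0] [0.0042, 0.029, 0.2898]
```

Call:
play_rows(
  deltas=[
    [[17,0,34,0,0.007,0.075],[34,4,68,0.002,0.015,0.15],[50,9,102,0.003,0.022,0.22],[67.3,15.7,135.8,0.004,0.029,0.29],[63,30,136,0.004,0.029,0.29],[63,30,136,0.004,0.029,0.29],[63,30,136,0.004,0.029,0.29]],
  ],
)

```text
clock: 18.2
position: [415.7, -321.3, 284.5]
orientation: [0.19, 0.005, 0.707, -0.681]
contact_force: [0.7, 0.1, 0.7]
finger_gap: 10.2
```

```bash
python3 - <<'E'
from h import *
inclip()
x,T,s=pose();print(np.abs(s['joint_velocities']).max(),np.round(s['qpos'],2))
cal=arm.calibration('wrist'); p,d=snap('wrist','wrist17'); P=cloud('wrist',d,cal); P[...,2]-=1.1; q,_=snap('scene','scene17')
R=Rbay(); Q=(P-OB)@R
box=lambda xl,xh,yl,yh,zl,zh:Q[(Q[...,0]>xl)&(Q[...,0]<xh)&(Q[...,1]>yl)&(Q[...,1]<yh)&(Q[...,2]>zl)&(Q[...,2]<zh)]
for n,b in dict(lip=(25,45,-12,12,15,22),sadL=(5,33,-20,-13.8,-3.5,1),sadR=(5,33,13.8,20,-3.5,1)).items():
    k=box(*b)
    if len(k)>5: print(n,len(k),'x',np.percentile(k[:,0],[1,50,99]).round(1),'y',np.percentile(k[:,1],[1,50,99]).round(1),'z',np.percentile(k[:,2],[2,50,98]).round(1))
c=p[:,:,::-1][120:400,200:440]; b=q[:,:,::-1][150:270,260:380]
cv2.imwrite('pics/z17.png',np.hstack([cv2.resize(np.ascontiguousarray(b),(400,467)),cv2.resize(np.ascontiguousarray(c),(400,467))]))
delta(*clippose(18.5,-0.3,30));delta(*clippose(18.5,-0.3,0))
E
```

```text
tab bay [19.4 -0.4 71.6] clip x/z axes [1.    0.001 0.001] [-0.001 -0.     1.   ] F [ 0.9 -0.1  0.4] gap 10.2 t 18.2
0.01906160678588877 [-0.37  0.18  1.15  2.01 -0.49  0.97 -0.28]
lip 892 x [30.9 37.4 42.2] y [-11.8  -0.5  10.8] z [15.9 17.8 19.3]
sadL 123 x [10.8 19.5 28.3] y [-16.2 -14.9 -13.8] z [-1.6 -0.4  0.6]
sadR 48 x [11.1 18.2 28.1] y [13.8 14.3 14.9] z [-1.6 -0.4  0.6]
delta [1.3, 16.1, -0.3] [-0.0003, 0.0011, -0.0024]
delta [1.4, 46.1, -0.3] [-0.0003, 0.0011, -0.0024]
```

View pics/z17.png

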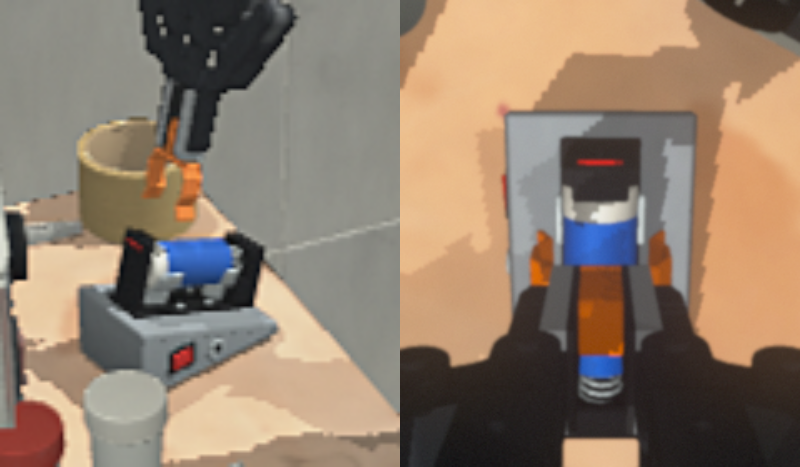

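Call:
play_rows(
  deltas=[
    [[0.6,8,0,0,0,0],[0.8,16,0,0,0,0],[0.8,24,0,0,0,0],[0.8,32,0,0,0,0],[0.8,32,0,0,0,0]],
  ],
  squeeze=100,
)

```text
clock: 18.92
position: [423.4, -319.4, 253.2]
orientation: [0.19, 0.005, 0.707, -0.681]
contact_force: [-0.3, 1.2, -0.7]
finger_gap: 8.9
```

```bash
python3 - <<'E'
from h import *
p,d=snap('wrist','wrist18'); q,_=snap('scene','scene18'); inclip()
c=p[:,:,::-1][120:400,200:440]; b=q[:,:,::-1][150:270,260:380]
cv2.imwrite('pics/z18.png',np.hstack([cv2.resize(np.ascontiguousarray(b),(400,467)),cv2.resize(np.ascontiguousarray(c),(400,467))]))
E
```

```text
tab bay [18.8 -1.2 40. ] clip x/z axes [ 1.    -0.     0.002] [-0.002  0.001  1.   ] F [0.1 0.3 0. ] gap 9.3 t 19.025
```

View pics/z18.png

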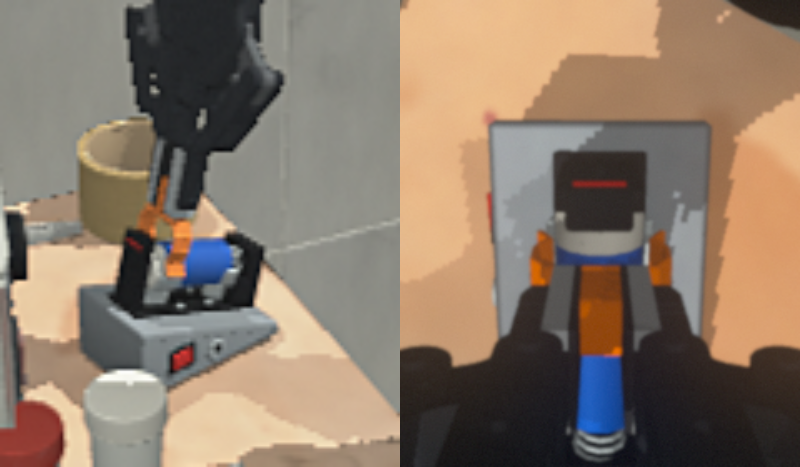

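Call:
play_rows(
  deltas=[
    [[0,3,-0.6,0,0,0],[0,6,-0.6,0,0,0],[0,9,-0.6,0,0,0],[0,12,-0.6,0,0,0],[0,14,-0.6,0,0,0],[0,14,-0.6,0,0,0]],
  ],
)

```text
clock: 19.77
position: [427.2, -317.9, 240.5]
orientation: [0.191, 0.006, 0.707, -0.681]
contact_force: [-0.3, 0.5, 0.4]
finger_gap: 9.2
```

```bash
python3 - <<'E'
from h import *
inclip()
E
```

```text
tab bay [19.1 -0.3 25.9] clip x/z axes [1.    0.    0.002] [-0.002  0.001  1.   ] F [-0.1  0.5  0.5] gap 9.2 t 19.775
```

Call:
play_rows(
  deltas=[
    [[0,1,0,0,0,0],[0,2,0,0,0,0],[0,2,0,0,0,0]],
  ],
)

```text
clock: 20.15
position: [427.3, -318.4, 240.1]
orientation: [0.191, 0.006, 0.708, -0.68]
contact_force: [-8.6, 3.2, 16.5]
finger_gap: 9.6
```

```bash
python3 - <<'E'
from h import *
p,d=snap('wrist','wrist19'); q,_=snap('scene','scene19'); inclip()
c=p[:,:,::-1][120:400,200:440]; b=q[:,:,::-1][180:270,275:365]
cv2.imwrite('pics/z19.png',np.hstack([cv2.resize(np.ascontiguousarray(b),(400,467)),cv2.resize(np.ascontiguousarray(c),(400,467))]))
E
```

```text
tab bay [19.2 -0.5 25.5] clip x/z axes [ 1.    -0.     0.003] [-0.003 -0.001  1.   ] F [-2.2  7.5 18.8] gap 9.1 t 20.25
```

View pics/z19.png

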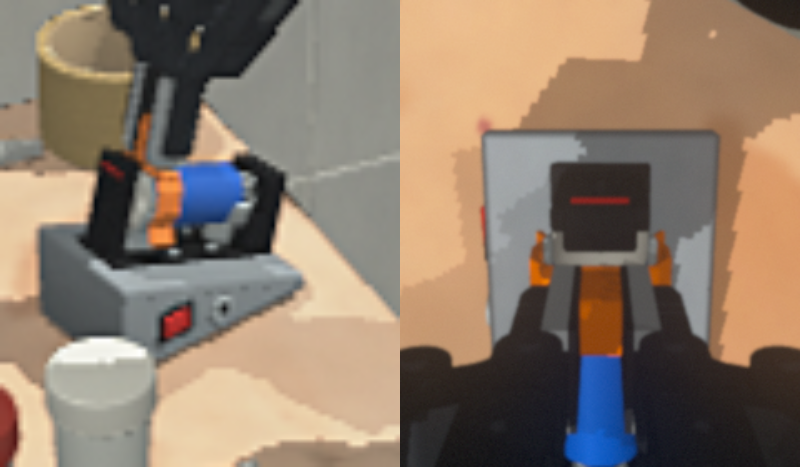

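Call:
play_rows(
  deltas=[
    [[0,-2,0,0,0,0],[0,-2.6,0,0,0,0],[0,-2.6,0,0,0,0]],
  ],
)

```text
clock: 20.62
position: [427.0, -317.9, 240.9]
orientation: [0.191, 0.006, 0.707, -0.681]
contact_force: [0.6, 0.2, -1.2]
finger_gap: 9.2
```

```bash
python3 - <<'E'
from h import *
inclip()
E
```

```text
tab bay [18.9 -0.3 26.4] clip x/z axes [1.    0.    0.002] [-0.002  0.001  1.   ] F [ 0.3  0.1 -1.4] gap 9.2 t 20.625
```

Call:
play_rows(
  deltas=[
    [[0,0.5,0,0,0,0],[0,0.5,0,0,0,0],[0,0.5,0,0,0,0],[0,0.5,0,0,0,0]],
  ],
  gripper=50,
)

```text
clock: 21.12
position: [427.1, -318.1, 240.7]
orientation: [0.191, 0.006, 0.707, -0.681]
contact_force: [-0.2, -0.5, -0.1]
finger_gap: 42.9
```

Call:
play_rows(
  deltas=[
    [[0,-25,0,0,0,0],[0,-65,0,0,0,0],[0,-105,0,0,0,0],[0,-105,0,0,0,0],[0,-105,0,0,0,0]],
  ],
)

```text
clock: 21.75
position: [399.0, -325.1, 341.1]
orientation: [0.191, 0.006, 0.707, -0.681]
contact_force: [-0.3, 0.3, -0.4]
finger_gap: 42.2
```

```bash
python3 - <<'E'
from h import *
x,T,s=pose(); print(s['clock'],s['contact_force'])
cal=arm.calibration('wrist'); p,d=snap('wrist','wrist20'); P=cloud('wrist',d,cal); P[...,2]-=1.1; q,_=snap('scene','scene20'); r,_=snap('side','side20')
R=Rbay(); Q=(P-OB)@R; im=np.ascontiguousarray(p[:,:,::-1]); hsv=cv2.cvtColor(im,cv2.COLOR_BGR2HSV)
m=(hsv[...,0]<15)&(hsv[...,1]>200)&(hsv[...,2]>90)&(np.abs(Q[...,0])<50)&(np.abs(Q[...,1])<40)
X=Q[m]; print(m.sum(),np.percentile(X,[1,50,99],axis=0).round(1).tolist())
Y=X[X[:,2]>30]; print('tab',np.percentile(Y,[2,50,98],axis=0).round(1).tolist())
Y=X[X[:,2]<12]; print('arms',np.percentile(Y,[2,50,98],axis=0).round(1).tolist())
from scipy.optimize import least_squares
X=Q[(np.abs(Q[...,0]+8)<17)&(np.abs(Q[...,1])<13)&(Q[...,2]>4)&(Q[...,2]<22)]
f=lambda p:np.hypot(X[:,1]-p[0]-p[2]*X[:,0],X[:,2]-p[1]-p[3]*X[:,0])-13
print('cell',least_squares(f,[0,0,0,0],loss='soft_l1').x.round(3))
a=q[:,:,::-1][180:270,275:365]; b=r[:,:,::-1][170:260,265:355]; c=im[100:380,200:440]
cv2.imwrite('pics/z20.png',np.hstack([cv2.resize(np.ascontiguousarray(k),(266,310),interpolation=cv2.INTER_CUBIC) for k in (a,b,c)]))
E
```

```text
21.75 [-0.29432023  0.31360384 -0.36827765]
379 [[12.5, -17.3, 8.3], [21.7, -6.7, 15.5], [43.0, 17.2, 35.6]]
tab [[14.0, -6.7, 31.1], [24.4, -4.8, 34.3], [25.5, 5.5, 36.0]]
arms [[13.8, -17.8, 0.2], [20.8, 16.4, 10.6], [25.9, 17.3, 11.9]]
cell [-0.648 -0.487 -0.001 -0.001]
```

View pics/z20.png

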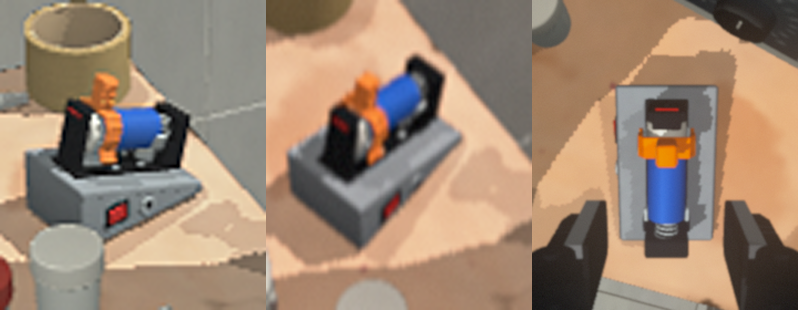

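```bash
python3 - <<'E'
from h import *
p,d=snap('side','side21'); P=cloud('side',d); d0=np.load('pics/side0_d.npy'); P0=cloud('side',d0)
for n in ['cup_white','tape']:
    q=arm.masks_of(n,'side')[0]; m=q['mask']&(d>0); print(n,round(q['conf'],2),np.median(P[m],0).round(1),'depth diff in mask',np.percentile((d-d0)[m],[10,50,90]).round(2))
arm.job_done(); print(arm.read_state()['clock'])
E
```

```text
cup_white 0.95 [ 551.6 -179.    57.9] depth diff in mask [-2.4   0.15  2.65]
tape 0.86 [ 427.1 -471.6   29.1] depth diff in mask [-3.49  0.08  3.55]
the job is handed in; nothing more can be done
the job is handed in; nothing more can be done
```

The cell is loaded in the bay and the clip is pushed home over its white-banded half. I handed the job in about 22 s into the 46 s limit.

- **Cell:** I took it from the dock and pressed its flat end against the spring with the + end raised. I then rolled the white end down clear of the lip and released it, and the spring slid it home. While I was guiding it forward before release, something stopped the tool after about 2 mm, with roughly 10 N on it, so I opened the fingers there. After release the lip covers the + end. The last fit put the cell's axis within 0.7 mm of the bay axis and parallel to it, and it had not moved after the clip went on.
- **Clip:** I pushed it straight down the bay normal until it stopped hard at about 19 N, above the 5 to 15 N needed to snap.
    - After release the tab top measured 36 mm above the cell axis, which is the home height.
    - It is centred at about x = 19 mm on the saddle, with the arms even on both sides.
    - I did not see the force at the moment of the snap. A gentle pull of about 1.4 N did not lift it off, but that is too weak to prove the latch on its own.
- **Cup and tape:** The side camera shows both unchanged from the start, with median depth changes under 0.2 mm.
- **Robot:** The gripper was open and well clear at hand-in, with no contact force.

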